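# Hold a mounting plate for drilling

## Task

I am about to drill the plaster mounting plate and need you to hold it in the drilling fixture. Lay it flat on the fixture's bed, slide it under the raised foot and push it fully home against the locating pins (long edge touching both rear pins, short edge touching the side pin), then press the lever's black palm knob down until the lever is level, so that its sprung foot clamps the plate. The lever springs up when let go, so finish while still holding it level, and leave the plaster cast and the lidded box beside the fixture where they are.

Things in the scene. Friction and masses are not known exactly. Their poses are not given: they have to be found in the camera images.
- mounting_plate: loose off-white plaster mounting plate lying flat on the bench beside the fixture: block 61 x 74 mm, 14 mm thick (16 mm at the low round boss in its middle), rounded corners, sides sloping slightly in towards the top, about 100 g. Origin: centre of its underside; x across the 61 mm width, y along the 74 mm length, z up. Either way round will do
- fixture: drilling fixture screwed to the bench; aluminium bed 12 mm thick, x -50 to +104, y -82 to +98 mm of the origin. Origin: at bench height under the centre of the plate's home place: the plate is home at x = y = 0, z = 12 mm, its y along the fixture's y. x points away from the robot (within about 20 deg), y to its left. The front (-x) and right (-y) sides are open
- rear_pins (a point): midpoint between the two rear locating pins, at their top. Pins are steel, 10 mm thick, 11 mm high above the bed, at fixture x +35.6, y -24 and +24 mm; they stop the plate's 74 mm edge when it is pushed to fixture +x
- side_pin (a point): centre of the top of the side locating pin (10 mm thick, 11 mm high above the bed), at fixture x 0, y +42 mm; it stops the plate's 61 mm edge when it is pushed to fixture +y
- hold_down (a joint): hold-down lever, rad: 0 raised, 0.27 level, 0.36 down stop. Steel bar along the fixture's x at y +72 mm (10 wide, 16 high), pivoted at its rear at x +80, z +48 mm; the front end with the knob goes down. A spring lifts it: the knob pushes up with about 1.5 N at the top, 8 N at level with the foot on the plate, there changing 0.3 N per mm of knob travel
- palm_knob: round black palm knob on top of the lever's front end, 40 mm across, to be pressed down from above (it can turn stiffly on its stud); origin: centre of its nearly flat top, z out of the top. In the fixture's frame it is at x -85, y +72, z +126 mm when the lever is raised and at x -100, y +72, z +79 mm when it is level
- foot: the lever's sprung foot, a 15 mm rubber pad under a plunger that reaches over the bed from the lever. Origin: centre of the pad's underside. Raised: at fixture x 0, y +27, z +42 mm, 16 mm above a plate on the bed, its barrel up to z 95 mm: so the plate goes down on the open right side of the bed and slides in under it. At level it presses the plate with about 11 N
- plaster_cast: bystander: loose plaster cast of a row of teeth, 49 x 60 x 36 mm; origin: centre of its underside
- lidded_box: bystander: loose round cream box with lid, 56 mm across, 35 mm high; origin: centre of its underside
Not all that is in view belongs to the job. Of the things like the mounting_plate, leave any that is green or red; of the rest the larger one is meant.

How it is judged:
By the outcome, as a careful person would: the job done as asked, in the order asked, and still so for the second after the job is handed in, while the arm keeps its last pose, push and grip.
It also fails if it takes over 64 s, if anything falls off the work surface, if the arm or the gripper's body presses on something with over 40 N, if the wrist force passes 120 N, or if a joint passes its speed limit or range.

## Robot

A 6-joint arm with a two-finger parallel gripper is mounted at the origin on a cart in front of the work surface, level with it; the furniture and walls round the work are solid. World frame = base frame: x ahead of the robot, y to its left, z up, the work surface at z = 0. Lengths are in m, angles in rad, forces in N, time in s.
With the tool pointing down it reaches from about 0.25 to 0.725 m from the base axis. Payload 4 kg.
Tool frame: the origin (TCP) lies at the very end of the fingers, on their centre line; the grasp point (between the pads) lies 19 mm behind it; x points along the fingers, z is the direction in which the jaws open and shut, and the axes are right-handed (so a half turn about x gives the same grasp; the last joint's range is limited). The gripper opens to 85 mm and grips with 20 to 120 N. Pads are 22 mm wide; open, the fingers measure 114 mm over their backs; the gripper's body (76 mm by 85 mm) begins 54 mm behind the grasp point. The pads swing forward as they close: fully open they stand 13 mm farther back than shut.
Start: joints at [-1.262, 0.241, 0.005, 1.335, 0, 1.571], TCP at [0.152, -0.476, 0.231] pointing down, gripper open.
Joint ranges: [-2.72, 2.72], [-1.05, 1.87], [-1.09, 1.28], [-1.99, 2.15], [-1.42, 1.44], [-3.14, 3.14]. Speed limits (rad/s): [2.79, 2.79, 3.14, 3.14, 3.14, 3.14].

## Interface

Orientations are given as a unit quaternion [x, y, z, w].
In Python, from workcell import bot gives the robot as it stands.
- The arm moves only by the tool step_arm, never from a script. Its argument "series" is a list of rows, each an object of numbers: "x", "y", "z": the shift along the world's x, y, z in cm; "twist": the turn about the world's z in degrees; "jaw": the finger opening in cm, from 0 to 8.54. In form: [{"x": .., "y": .., "z": .., "twist": .., "jaw": ..}, ...]. A call has 1 to 10 rows; each row is the pose to reach, as a shift and turn from the pose measured when the call began; what a row does not reach only later rows make up. A row lasts 1/12 s, in which the tool goes at most 41.7 mm and 7.16 degrees, less where a joint would pass 70% of its speed; a pose out of reach is approached as far as the arm can. A call with a gripper value outside its range is refused whole. The fingers move at their own pace and stop on an object; the grip force is fixed at half the most. Time passes only in rows, so rows that repeat a pose let the fingers close. It gives the time, the measured TCP pose, the force and the opening at its end, in the units of the state.
- bot.get_obs(): the state, without advancing time (a new reading comes with each control period).
- bot.camera(name): name is "scene" or "top" or "wrist"; returns (picture, depth): 480x640x3 uint8, red, green, blue; 480x640 float32, m along the optical axis (not along the pixel's ray), 0 where there is no reading.
- bot.camera_info(name): a dict with "camera_matrix" (3x3 intrinsics, pixels), "R" (3x3) and "t" (3): a world point X has camera coordinates R X + t; the wrist camera has in their place "mount" (4x4, takes a point from camera to tool coordinates, whose origin is the TCP and whose axes are the tool frame's). Camera axes: x right, y down, z forward; pixel columns grow to the right and rows downward; lengths in m; the calibration is good to about 2 mm. The wrist camera is an equidistant fisheye: a pixel r from the principal point sees the ray r / f radians off the axis. A picture is of the moment at which its call begins: read the wrist's pose just before it. camera_info takes no time and is no camera call.
- bot.job_done(): hands the job in, once; it reports no verdict.
The state is a dict: "clock": time; "joint_pos": joint angles; "joint_vel": joint speeds; "tau": joint torques, N m; "eef_pos": TCP position; "tool_rot": TCP orientation; "ft_force": force on the tool from outside, world axes, zero at the start; "ft_torque": the same for the moment, N m; "grip_width": finger opening in m.
Only numpy, scipy, OpenCV 4.12 (cv2) and the standard library are available. Lean on these libraries where they do the work, as an engineer would, in place of code of your own. Each camera call takes 0.05 s, during which the arm holds its last target.

## Working session

There is one attempt and no reset: what is moved stays moved. The work goes in short steps, Python scripts to look and compute and a tool call to move; the robot and the scene stay as the last step left them, time stands still between calls to the robot, and variables do not carry over. Pictures are saved under pics/ and viewed, and the job is handed in when it is done.

Besides the shell and the picture viewer there is one more tool, called as name([rows], argument=value, ...), one row to a line, values as JSON. step_arm: Moves the arm, as the interface text tells. Its arguments: {"type":"object","properties":{"series":{"type":"array","items":{"type":"object","properties":{"x":{"type":"number"},"y":{"type":"number"},"z":{"type":"number"},"twist":{"type":"number"},"jaw":{"type":"number"}}}}},"required":["series"]}

```bash
mkdir -p pics; ls
python3 - <<'E'
from workcell import bot
import cv2,numpy as np
o=bot.get_obs(); print(o)
for n in("scene","top"):
    p,d=bot.camera(n); cv2.imwrite(f"pics/{n}0.png",p[:,:,::-1]); np.savez(f"{n}0.npz",p=p,d=d); print(bot.camera_info(n))
print(bot.camera_info("wrist"))
E
```

```text
pics
{'clock': 0.0, 'joint_pos': array([-1.26202722e+00,  2.41386508e-01,  3.72543314e-03,  1.33520771e+00,
       -3.50993525e-05,  1.57080652e+00]), 'joint_vel': array([ 1.13921413e-03, -2.95584645e-04, -1.36882998e-03,  1.04790244e-03,
       -5.27737797e-05,  1.54794437e-04]), 'tau': array([ 1.18286487e-03, -3.72317934e+01,  2.52406651e+01,  1.70269929e-02,
        1.01644246e-04,  5.54802540e-06]), 'eef_pos': array([ 0.15174007, -0.47575272,  0.23042664]), 'tool_rot': array([ 0.41759211,  0.5715357 , -0.41674759,  0.57033781]), 'ft_force': array([-1.18336481,  0.76239649, -0.008246  ]), 'ft_torque': array([-0.01547769,  0.04746171, -0.02472345]), 'grip_width': 0.08560755100355345}
{'camera_matrix': array([[591.55039831,   0.        , 328.7152335 ],
       [  0.        , 591.55039831, 241.85193673],
       [  0.        ,   0.        ,   1.        ]]), 'R': array([[-0.48762288, -0.8728935 ,  0.01675889],
       [-0.5500187 ,  0.29223533, -0.7823541 ],
       [ 0.67801428, -0.39071146, -0.62260838]]), 't': array([0.23833031, 0.35934595, 1.15012014])}
{'camera_matrix': array([[593.8
[... 169 characters left out ...]
0.99847483,  0.0011576 ],
       [-0.97302476, -0.05404976, -0.22427981],
       [ 0.22400032,  0.01125312, -0.9745241 ]]), 't': array([-0.00883179,  0.51873219,  1.28083483])}
{'camera_matrix': array([[371.64829954,   0.        , 322.6125581 ],
       [  0.        , 371.64829954, 239.17704532],
       [  0.        ,   0.        ,   1.        ]]), 'mount': array([[-1.42965423e-04, -3.09361901e-01,  9.50944369e-01,
        -1.41842240e-01],
       [ 5.94284297e-04, -9.50944237e-01, -3.09361769e-01,
         7.79393460e-02],
       [ 9.99999813e-01,  5.20903270e-04,  3.19801065e-04,
        -4.14055384e-04],
       [ 0.00000000e+00,  0.00000000e+00,  0.00000000e+00,
         1.00000000e+00]])}
```

View pics/scene0.png

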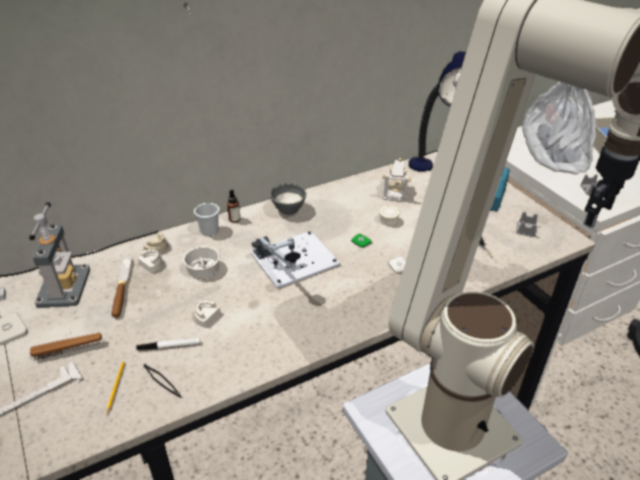

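View pics/top0.png

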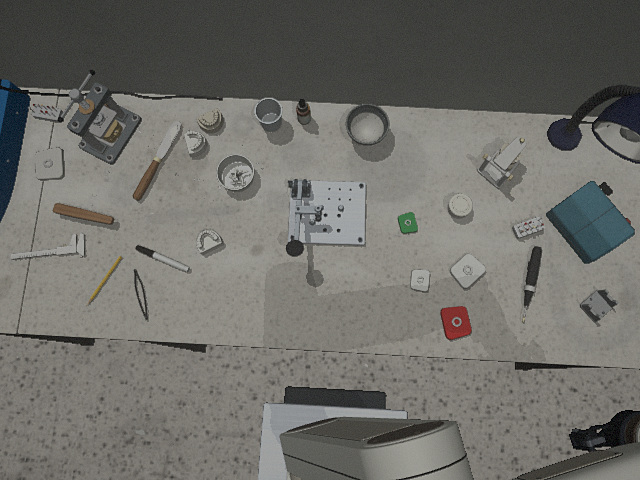

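```bash
cat > h.py <<'E'
import numpy as np,cv2
from workcell import bot
def ray(n,px,z,info=None):
    i=info or bot.camera_info(n);K,R,t=i["camera_matrix"],i["R"],np.array(i["t"])
    px=np.atleast_2d(px).astype(float)
    d=np.c_[(px-K[[0,1],2])/K[0,0],np.ones(len(px))]@R   # world dirs
    c=-R.T@t
    s=(z-c[2])/d[:,2]
    return c+d*s[:,None]
def proj(n,X):
    i=bot.camera_info(n);K,R,t=i["camera_matrix"],i["R"],np.array(i["t"])
    c=np.atleast_2d(X)@R.T+t; c=c/c[:,2:]
    return c[:,:2]*K[0,0]+K[[0,1],2]
E
python3 - <<'E'
import numpy as np,cv2
from h import *
p=np.load("top0.npz")["p"]
a=p[165:300,270:500,::-1]
cv2.imwrite("pics/topz.png",cv2.resize(a,(800,470),interpolation=cv2.INTER_CUBIC))
g=cv2.cvtColor(p,cv2.COLOR_RGB2HSV)
for name,(u,v) in dict(big=(467,270),small=(420,280),left=(49,163)).items():
    s=p[v-25:v+25,max(u-25,0):u+25,::-1]; 
    cv2.imwrite(f"pics/z_{name}.png",cv2.resize(s,(400,400),interpolation=cv2.INTER_CUBIC))
    print(name,p[v-6:v+7,u-8],)
print(ray("top",[(467,270),(420,280),(49,163),(327,212),(295,248)],0))
E
```

```text
big [[160 162 156]
 [161 158 155]
 [163 163 160]
 [158 160 155]
 [160 160 156]
 [162 162 156]
 [165 165 160]
 [162 163 157]
 [164 162 158]
 [161 161 157]
 [161 161 157]
 [160 161 157]
 [162 162 157]]
small [[171 171 165]
 [169 170 165]
 [168 171 164]
 [170 169 165]
 [170 170 165]
 [168 170 164]
 [170 170 163]
 [165 163 158]
 [166 167 162]
 [165 164 160]
 [167 167 163]
 [163 164 158]
 [147 147 144]]
left [[140 138 132]
 [139 140 132]
 [144 141 138]
 [138 139 134]
 [145 143 133]
 [142 141 133]
 [142 143 136]
 [140 139 133]
 [139 138 134]
 [145 144 140]
 [140 139 132]
 [144 143 136]
 [144 143 139]]
[[ 0.47098239 -0.28988412  0.        ]
 [ 0.44140543 -0.18112326  0.        ]
 [ 0.67817321  0.72445435  0.        ]
 [ 0.59262396  0.04381865  0.        ]
 [ 0.50101027  0.11372263  0.        ]]
```

View pics/topz.png

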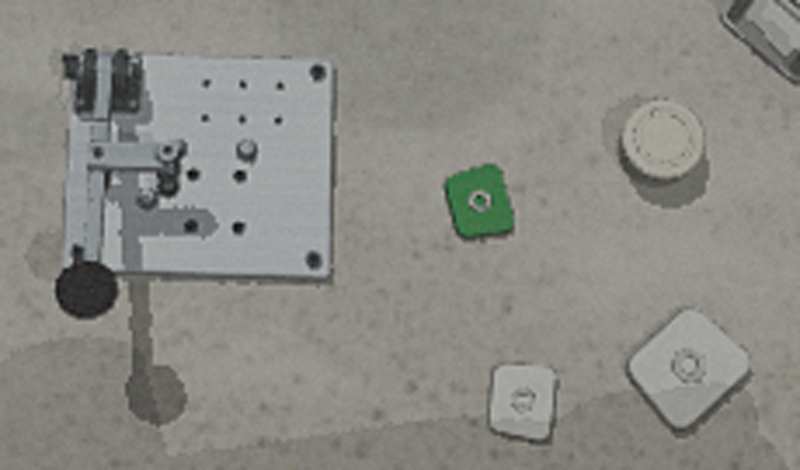

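View pics/z_left.png

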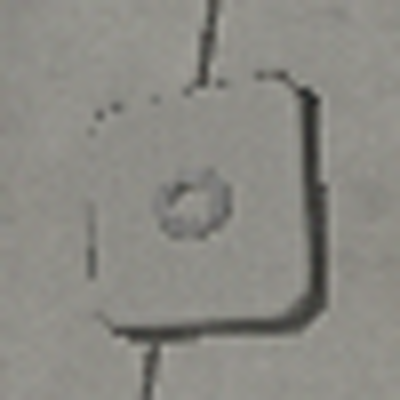

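View pics/z_big.png

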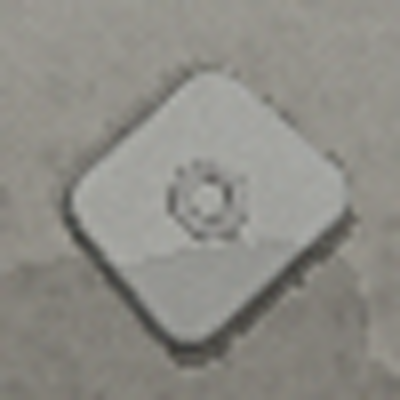

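Run:
```python
from h import *
p=np.load("top0.npz")["p"].astype(int)
def edges(c,ang0,hw,hl):
    pass
b=cv2.GaussianBlur(p.astype(np.uint8),(3,3),0).astype(int)
blue=(b[:,:,2]-b[:,:,0])
m=((blue>4)).astype(np.uint8); m[:,:270]=0;m[:,385:]=0;m[:165]=0;m[262:]=0
m=cv2.morphologyEx(m,cv2.MORPH_OPEN,np.ones((3,3)))
cv2.imwrite("pics/m.png",cv2.resize(m[165:265,270:390]*255,None,fx=5,fy=5,interpolation=0))
cs,_=cv2.findContours(m,cv2.RETR_EXTERNAL,cv2.CHAIN_APPROX_NONE)
c=max(cs,key=cv2.contourArea)[:,0]
W=ray("top",c,0.012)[:,:2]
print(len(c),cv2.minAreaRect((W*1000).astype(np.float32)),c.min(0),c.max(0))
# big plate: brightness segmentation vs bench
v=b.max(2); sub=p[240:305,435:500].astype(np.uint8)
gr=cv2.cvtColor(sub,cv2.COLOR_RGB2GRAY)
cv2.imwrite("pics/bigz.png",cv2.resize(sub[:,:,::-1],None,fx=9,fy=9,interpolation=cv2.INTER_CUBIC))
```

```text
369 ((582.97509765625, 60.43101501464844), (147.82089233398438, 142.7353973388672), 79.2958984375) [289 180] [356 239]
```

View pics/m.png

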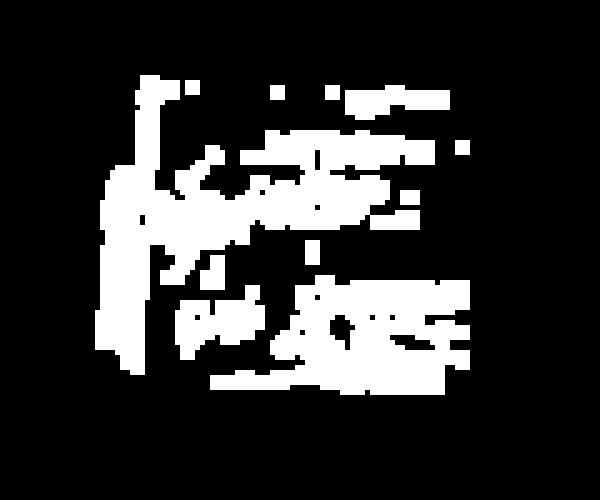

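View pics/bigz.png

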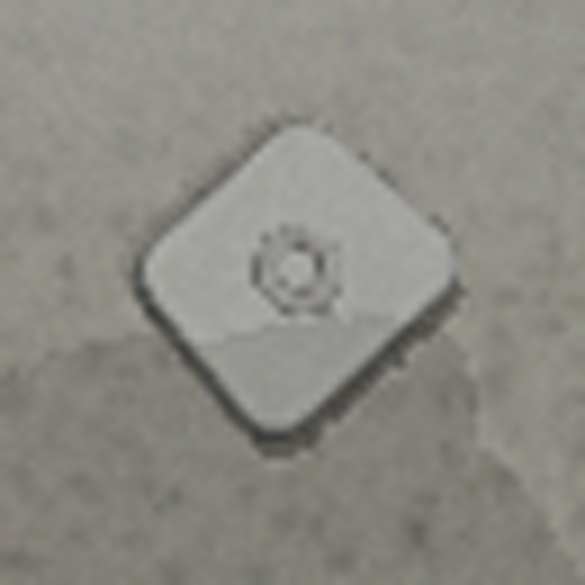

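Run:
```python
from h import *
from scipy.spatial.transform import Rotation as Ro
o=bot.get_obs();R=Ro.from_quat(o["tool_rot"]).as_matrix();print(R.round(3))
M=bot.camera_info("wrist")["mount"]; print((R@M[:3,:3]).round(3),(R@M[:3,3]).round(3))
u=lambda L,s,o:[((x+.5)/s-.5+o[0],(y+.5)/s-.5+o[1]) for x,y in L]
print("fix BL BR FR",ray("top",u([(68,55),(335,62),(331,272)],3.478,(270,165)),.012).round(4))
print("pin",ray("top",u([(247,147)],3.478,(270,165)),.023).round(4))
print("plate corners T,R,B,L",ray("top",u([(300,122),(460,265),(275,435),(140,265)],9,(435,240)),.014).round(4))
print("plate boss",ray("top",u([(298,268)],9,(435,240)),.016).round(4))
print("knob",ray("top",u([(86,288)],3.478,(270,165)),.126).round(4))
```

```text
[[-0.001  0.953  0.304]
 [ 0.002  0.304 -0.953]
 [-1.    -0.    -0.002]]
[[ 0.305 -0.906 -0.295]
 [-0.953 -0.29  -0.093]
 [-0.002  0.309 -0.951]] [0.074 0.024 0.142]
fix BL BR FR [[ 0.6623  0.1382  0.012 ]
 [ 0.6674 -0.0452  0.012 ]
 [ 0.5198 -0.0489  0.012 ]]
pin [[0.6004 0.0119 0.023 ]]
plate corners T,R,B,L [[ 0.5083 -0.2887  0.014 ]
 [ 0.4731 -0.3298  0.014 ]
 [ 0.4266 -0.2828  0.014 ]
 [ 0.4686 -0.248   0.014 ]]
plate boss [[ 0.4697 -0.288   0.016 ]]
knob [[0.476  0.1051 0.126 ]]
```

step_arm([
  {"x": 3.6,"y": 2.3,"z": 0,"twist": -5},
  {"x": 7.2,"y": 4.6,"z": 0,"twist": -10},
  {"x": 10.8,"y": 7,"z": 0,"twist": -15},
  {"x": 14.4,"y": 9.3,"z": -1,"twist": -20},
  {"x": 18,"y": 11.6,"z": -3,"twist": -20},
  {"x": 21.6,"y": 14,"z": -5,"twist": -20},
  {"x": 25.2,"y": 16.3,"z": -7,"twist": -20},
  {"x": 28.8,"y": 18.6,"z": -8,"twist": -20},
  {"x": 28.8,"y": 18.6,"z": -8,"twist": -20},
  {"x": 28.8,"y": 18.6,"z": -8,"twist": -20},
])

```text
$.series[0]: bad value
```

```bash
cat >> h.py <<'E'
from scipy.spatial.transform import Rotation as Ro
def wshot(name):
    o=bot.get_obs(); p,d=bot.camera("wrist")
    np.savez(name+".npz",p=p,d=d,pos=o["eef_pos"],q=o["tool_rot"]); cv2.imwrite(f"pics/{name}.png",p[:,:,::-1]); return o
def wray(f,px,z):
    f=np.load(f+".npz") if isinstance(f,str) else f
    i=bot.camera_info("wrist");K,M=i["camera_matrix"],i["mount"]
    px=np.atleast_2d(px).astype(float); e=(px-K[[0,1],2])/K[0,0]; th=np.linalg.norm(e,axis=1)+1e-9
    d=np.c_[e/th[:,None]*np.sin(th)[:,None],np.cos(th)]
    R=Ro.from_quat(f["q"]).as_matrix(); c=R@M[:3,3]+f["pos"]; d=d@M[:3,:3].T@R.T
    return c+d*((z-c[2])/d[:,2])[:,None]
def wproj(f,X):
    f=np.load(f+".npz") if isinstance(f,str) else f
    i=bot.camera_info("wrist");K,M=i["camera_matrix"],i["mount"]
    R=Ro.from_quat(f["q"]).as_matrix(); t=(np.atleast_2d(X)-f["pos"])@R; c=(t-M[:3,3])@M[:3,:3]
    r=np.linalg.norm(c[:,:2],axis=1);th=np.arctan2(r,c[:,2])
    return c[:,:2]/r[:,None]*th[:,None]*K[0,0]+K[[0,1],2]
def st():
    o=bot.get_obs();R=Ro.from_quat(o["tool_rot"]).as_matrix()
    print("t",round(o["clock"],2),"tcp",o["eef_pos"].round(4),"zyaw",np.degrees(np.arctan2(R[1,2],R[0,2])).round(2),"q",o["joint_pos"].round(3),"F",o["ft_force"].round(1),"g",round(o["grip_width"],4))
E
python3 - <<'E'
from h import *
st();wshot("w1")
E
```

```text
t 0.1 tcp [ 0.1518 -0.4758  0.2305] zyaw -72.31 q [-1.262  0.241  0.004  1.335 -0.     1.571] F [-0.1 -0.5 -0.3] g 0.0854
```

View pics/w1.png

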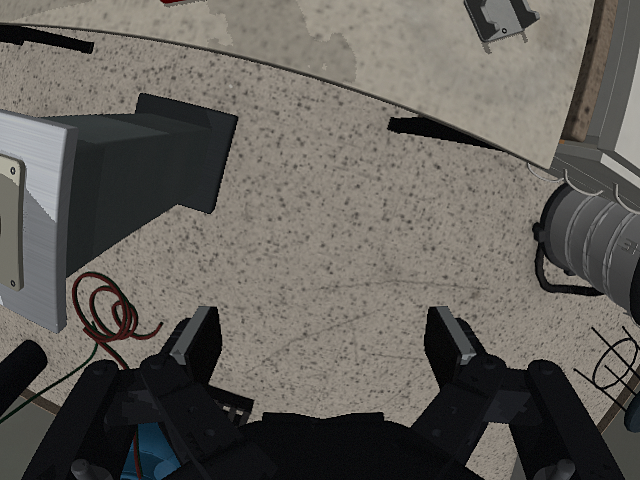

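step_arm([
  {"x": 3.6,"y": 2.3,"z": 0,"twist": -5,"jaw": 8.5},
  {"x": 7.2,"y": 4.6,"z": 0,"twist": -10,"jaw": 8.5},
  {"x": 10.8,"y": 7,"z": 0,"twist": -15,"jaw": 8.5},
  {"x": 14.4,"y": 9.3,"z": -1,"twist": -20,"jaw": 8.5},
  {"x": 18,"y": 11.6,"z": -3,"twist": -20,"jaw": 8.5},
  {"x": 21.6,"y": 14,"z": -5,"twist": -20,"jaw": 8.5},
  {"x": 25.2,"y": 16.3,"z": -7,"twist": -20,"jaw": 8.5},
  {"x": 28.8,"y": 18.6,"z": -8,"twist": -20,"jaw": 8.5},
  {"x": 28.8,"y": 18.6,"z": -8,"twist": -20,"jaw": 8.5},
  {"x": 28.8,"y": 18.6,"z": -8,"twist": -20,"jaw": 8.5},
])

```text
clock: 0.98
eef_pos: [0.4423, -0.2863, 0.1481]
tool_rot: [0.509, 0.493, -0.508, 0.49]
ft_force: [-0.7, -0.2, 0.1]
grip_width: 0.0854
```

Run:
```python
from h import *
st();wshot("w2")
```

```text
t 0.98 tcp [ 0.4423 -0.2863  0.1481] zyaw -91.95 q [-0.576  0.347 -0.072  1.157  0.003  2.599] F [-0.7 -0.2  0.1] g 0.0854
```

View pics/w2.png

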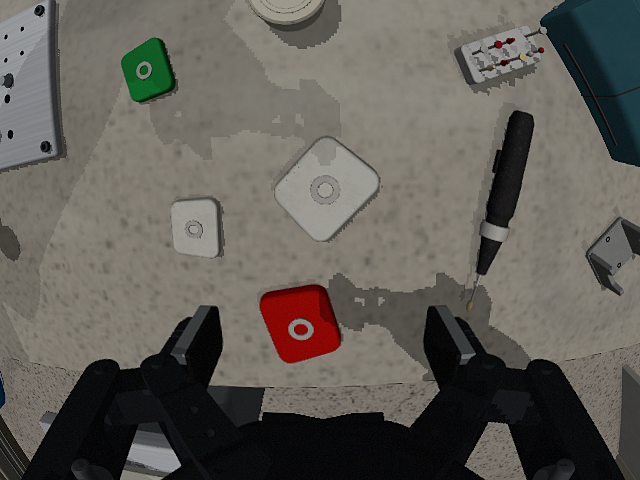

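Run:
```python
from h import *
f=np.load("w2.npz");p=f["p"]
g=cv2.GaussianBlur(p,(3,3),0); 
hsv=cv2.cvtColor(g,cv2.COLOR_RGB2HSV)
m=((hsv[:,:,2]>140)&(hsv[:,:,1]<22)).astype(np.uint8)
m[:120]=0;m[260:]=0;m[:,:255]=0;m[:,400:]=0
m=cv2.morphologyEx(m,cv2.MORPH_OPEN,np.ones((3,3)));m=cv2.morphologyEx(m,cv2.MORPH_CLOSE,np.ones((7,7)))
print(p[205,300],p[150,325],p[230,380],p[130,280])
cs,_=cv2.findContours(m,cv2.RETR_EXTERNAL,cv2.CHAIN_APPROX_NONE);c=max(cs,key=cv2.contourArea)
v=p.copy();cv2.drawContours(v,[c],-1,(255,0,0),1);cv2.imwrite("pics/c.png",cv2.resize(v[110:270,240:420,::-1],None,fx=4,fy=4,interpolation=0))
W=wray(f,c[:,0],.014)[:,:2]*1000
r=cv2.minAreaRect(W.astype(np.float32));print(r,cv2.boxPoints(r).round(1))
print("boss",wray(f,[(325,190)],.016))
```

```text
[157 156 149] [137 135 128] [136 130 119] [120 117 107]
((470.2087707519531, -288.16168212890625), (55.62339782714844, 67.76172637939453), 44.623695373535156) [[ 426.6 -283.6]
 [ 474.2 -331.8]
 [ 513.8 -292.7]
 [ 466.2 -244.5]]
boss [[ 0.46945431 -0.28856388  0.016     ]]
```

View pics/c.png

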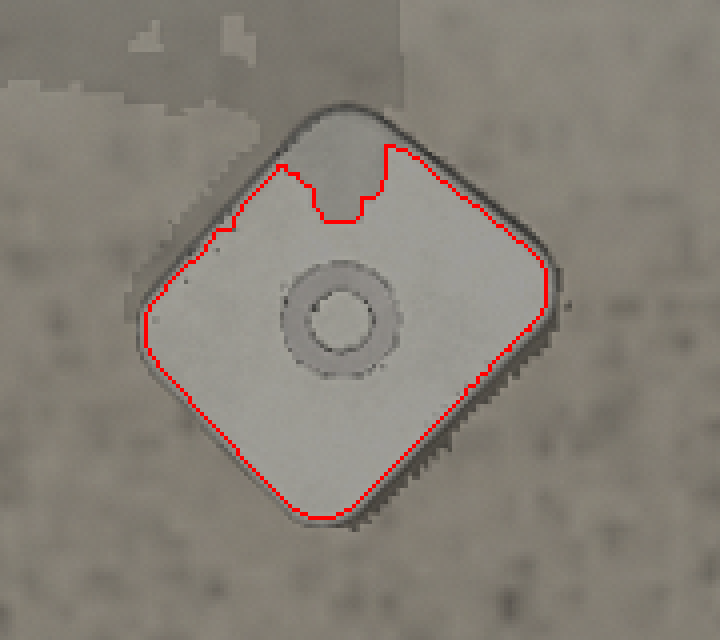

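step_arm([
  {"x": 1,"y": -0.1,"z": -1,"twist": 7.1,"jaw": 7.5},
  {"x": 2,"y": -0.2,"z": -2,"twist": 14.2,"jaw": 7.5},
  {"x": 2.8,"y": -0.2,"z": -3,"twist": 21.3,"jaw": 7.5},
  {"x": 2.8,"y": -0.2,"z": -3,"twist": 28.4,"jaw": 7.5},
  {"x": 2.8,"y": -0.2,"z": -3,"twist": 35.5,"jaw": 7.5},
  {"x": 2.8,"y": -0.2,"z": -3,"twist": 42.6,"jaw": 7.5},
  {"x": 2.8,"y": -0.2,"z": -3,"twist": 49.7,"jaw": 7.5},
  {"x": 2.8,"y": -0.2,"z": -3,"twist": 56.8,"jaw": 7.5},
  {"x": 2.8,"y": -0.2,"z": -3,"twist": 63.9,"jaw": 7.5},
  {"x": 2.8,"y": -0.2,"z": -3,"twist": 71,"jaw": 7.5},
])

```text
clock: 1.87
eef_pos: [0.4676, -0.2909, 0.1194]
tool_rot: [0.127, 0.697, -0.129, 0.694]
ft_force: [0.1, 0.1, -0.6]
grip_width: 0.0752
```

```bash
python3 -c "
from h import *
st()"
```

```text
t 1.87 tcp [ 0.4676 -0.2909  0.1194] zyaw -20.81 q [-0.555  0.414 -0.051  1.109 -0.004  1.379] F [ 0.1  0.1 -0.6] g 0.0752
```

step_arm([
  {"x": 0.26,"y": 0.25,"z": -1,"twist": 7.1,"jaw": 7.5},
  {"x": 0.26,"y": 0.25,"z": -2,"twist": 14.2,"jaw": 7.5},
  {"x": 0.26,"y": 0.25,"z": -3,"twist": 21.3,"jaw": 7.5},
  {"x": 0.26,"y": 0.25,"z": -4,"twist": 28.4,"jaw": 7.5},
  {"x": 0.26,"y": 0.25,"z": -5,"twist": 35.5,"jaw": 7.5},
  {"x": 0.26,"y": 0.25,"z": -6,"twist": 42.6,"jaw": 7.5},
  {"x": 0.26,"y": 0.25,"z": -6,"twist": 49.7,"jaw": 7.5},
  {"x": 0.26,"y": 0.25,"z": -6,"twist": 56.8,"jaw": 7.5},
  {"x": 0.26,"y": 0.25,"z": -6,"twist": 63.9,"jaw": 7.5},
  {"x": 0.26,"y": 0.25,"z": -6,"twist": 65.4,"jaw": 7.5},
])

```text
clock: 2.7
eef_pos: [0.4691, -0.2896, 0.0598]
tool_rot: [-0.271, 0.655, 0.268, 0.653]
ft_force: [1.1, 0.7, 0.5]
grip_width: 0.0752
```

```bash
python3 -c "
from h import *
wshot('w3');st()"
```

```text
t 2.75 tcp [ 0.4692 -0.2896  0.0598] zyaw 44.62 q [-0.551  0.471 -0.133  0.965 -0.004  0.241] F [-0.3 -0.4  0.1] g 0.0746
```

View pics/w3.png

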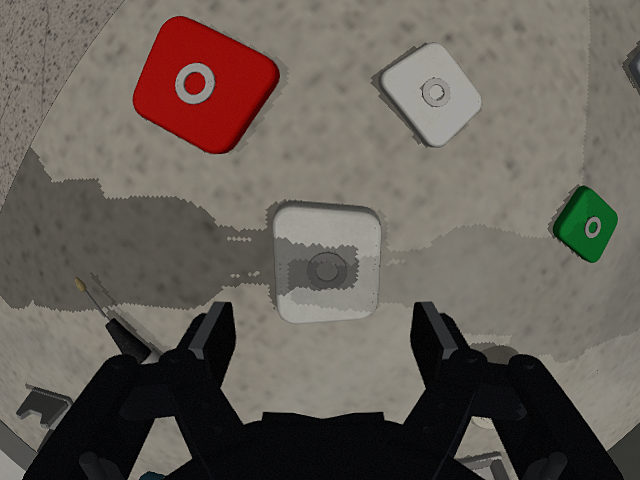

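step_arm([
  {"x": 0.1,"y": 0.1,"z": -2,"twist": 0,"jaw": 7.5},
  {"x": 0.1,"y": 0.1,"z": -4,"twist": 0,"jaw": 7.5},
  {"x": 0.1,"y": 0.1,"z": -5.3,"twist": 0,"jaw": 7.5},
  {"x": 0.1,"y": 0.1,"z": -5.9,"twist": 0,"jaw": 7.5},
  {"x": 0.1,"y": 0.1,"z": -5.9,"twist": 0,"jaw": 7.5},
  {"x": 0.1,"y": 0.1,"z": -5.9,"twist": 0,"jaw": 7.5},
])

```text
clock: 3.25
eef_pos: [0.47, -0.2892, 0.0012]
tool_rot: [-0.27, 0.655, 0.266, 0.654]
ft_force: [0.0, -0.3, 1.3]
grip_width: 0.0753
```

```bash
python3 -c "
from h import *
wshot('w4');st()"
```

```text
t 3.3 tcp [ 0.4705 -0.2894  0.0017] zyaw 44.57 q [-0.549  0.543 -0.191  0.833 -0.004  0.244] F [0.8 0.6 0.6] g 0.0745
```

View pics/w4.png

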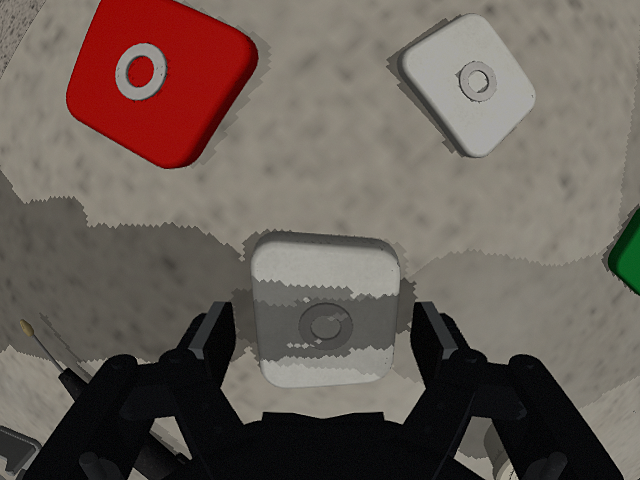

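Run:
```python
from h import *
f=np.load("w4.npz");d=f["d"]
i=bot.camera_info("wrist");K,M=i["camera_matrix"],i["mount"]
R=Ro.from_quat(f["q"]).as_matrix()
def pt(u,v):
    e=(np.array([u,v])-K[[0,1],2])/K[0,0];th=np.linalg.norm(e);r=np.r_[e/th*np.sin(th),np.cos(th)];r=r/r[2]*d[v,u]
    t=M[:3,:3]@r+M[:3,3]; return t.round(4),(R@t+f["pos"]).round(4)
for u,v in [(225,306),(215,312),(225,330),(200,345),(230,340),(420,306),(430,312),(325,325),(270,300),(325,420)]: print(u,v,pt(u,v))
```

```text
225 306 (array([-0.0165,  0.0122, -0.0392]), array([ 0.4335, -0.308 ,  0.0178]))
215 312 (array([-0.022 ,  0.0124, -0.0419]), array([ 0.4314, -0.3097,  0.0233]))
225 330 (array([-0.0232,  0.0053, -0.0384]), array([ 0.4389, -0.3123,  0.0245]))
200 345 (array([-0.044 ,  0.012 , -0.0414]), array([ 0.432 , -0.3094,  0.0453]))
230 340 (array([-0.0176, -0.0031, -0.0387]), array([ 0.4445, -0.3184,  0.019 ]))
420 306 (array([-0.0159,  0.0118,  0.0372]), array([ 0.4882, -0.2546,  0.0168]))
430 312 (array([-0.0211,  0.0119,  0.0399]), array([ 0.49  , -0.2526,  0.0221]))
325 325 (array([-0.0117,  0.0014, -0.0001]), array([ 0.4689, -0.2882,  0.0129]))
270 300 (array([-0.0119,  0.0129, -0.0219]), array([ 0.4453, -0.2953,  0.0131]))
325 420 (array([-0.0745,  0.0109, -0.0005]), array([ 0.462 , -0.2814,  0.0756]))
```

step_arm([
  {"x": 0,"y": 0.1,"z": -0.65,"twist": 0,"jaw": 7.5},
  {"x": 0,"y": 0.1,"z": -0.65,"twist": 0,"jaw": 6.5},
  {"x": 0,"y": 0.1,"z": -0.65,"twist": 0,"jaw": 5.5},
  {"x": 0,"y": 0.1,"z": -0.65,"twist": 0,"jaw": 5},
  {"x": 0,"y": 0.1,"z": -0.65,"twist": 0,"jaw": 5},
  {"x": 0,"y": 0.1,"z": -0.65,"twist": 0,"jaw": 5},
])

```text
clock: 3.8
eef_pos: [0.471, -0.2886, -0.0041]
tool_rot: [-0.271, 0.655, 0.266, 0.654]
ft_force: [-0.4, 0.7, 5.0]
grip_width: 0.0597
```

```bash
python3 -c "
from h import *
wshot('w5');st()"
```

```text
t 3.85 tcp [ 0.471  -0.2886 -0.0041] zyaw 44.58 q [-0.547  0.551 -0.197  0.818 -0.004  0.246] F [-0.6  0.4  5.1] g 0.0597
```

View pics/w5.png

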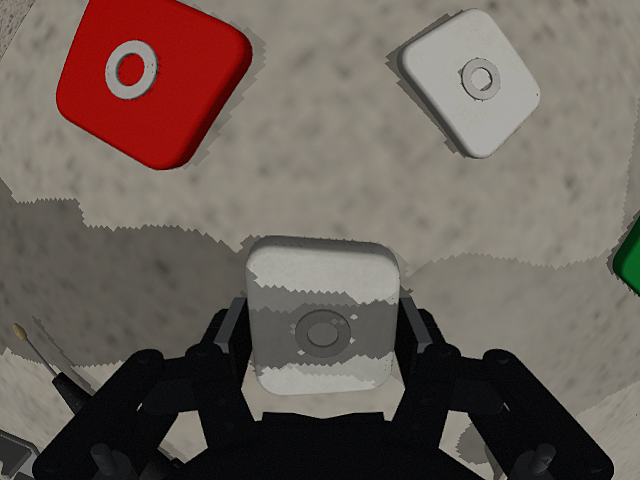

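step_arm([
  {"x": 0,"y": 0,"z": 0.5,"twist": 0,"jaw": 5},
  {"x": 0,"y": 0,"z": 1.5,"twist": 0,"jaw": 5},
  {"x": 0,"y": 0,"z": 3,"twist": 0,"jaw": 5},
  {"x": 0,"y": 1,"z": 5.5,"twist": -5,"jaw": 5},
  {"x": 1,"y": 3,"z": 8,"twist": -10,"jaw": 5},
  {"x": 1,"y": 5,"z": 10,"twist": -15,"jaw": 5},
  {"x": 1,"y": 8,"z": 10,"twist": -20,"jaw": 5},
  {"x": 1,"y": 11,"z": 10,"twist": -25,"jaw": 5},
  {"x": 1,"y": 13,"z": 10,"twist": -32,"jaw": 5},
  {"x": 1,"y": 15,"z": 10,"twist": -39,"jaw": 5},
])

```text
clock: 4.68
eef_pos: [0.4807, -0.1372, 0.0966]
tool_rot: [-0.035, 0.707, 0.03, 0.705]
ft_force: [0.4, 0.8, -1.0]
grip_width: 0.0596
```

```bash
python3 -c "
from h import *
wshot('w6');st()
p,d=bot.camera('top'); cv2.imwrite('pics/t6.png',cv2.resize(p[150:350,230:510,::-1],(800,571))); np.savez('t6.npz',p=p)
"
```

```text
t 4.73 tcp [ 0.4803 -0.134   0.0964] zyaw 5.15 q [-0.27   0.342 -0.227  1.004 -0.004  1.211] F [-0.7  3.  -1.1] g 0.0597
```

View pics/w6.png

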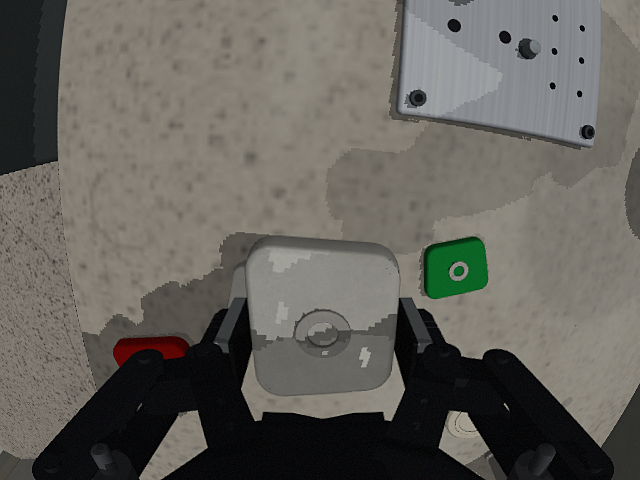

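View pics/t6.png

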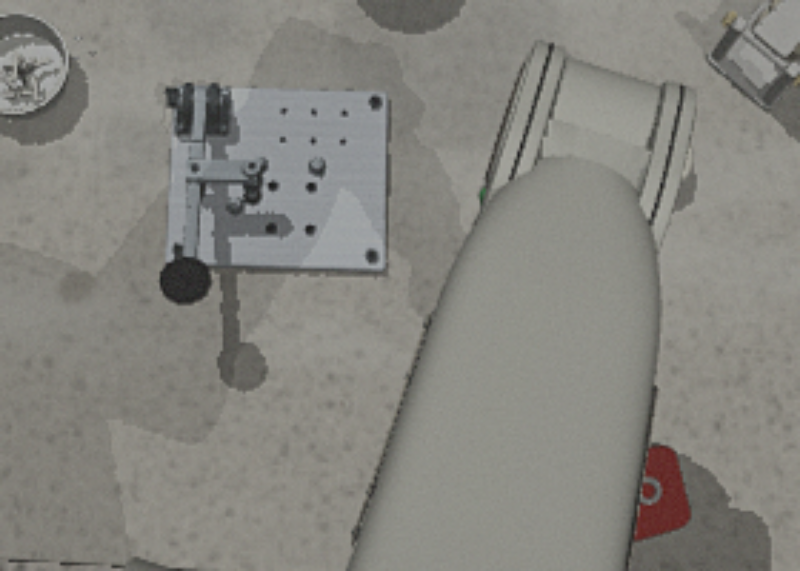

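Run:
```python
from h import *
print(wray("w6",[(401,111),(596,145),(402,60)],.012).round(4))
print(wray("w6",[(535,46)],.023).round(4))
print("boss z", wray("w6",[(321,333)],.0966+.004+.016).round(4))
u=lambda L,s,o:[((x+.5)/s-.5+o[0],(y+.5)/s-.5+o[1]) for x,y in L]
s=800/280
print(ray("top",u([(169,88),(389,93),(386,268)],s,(230,150)),.012).round(4))
```

```text
[[ 0.5182 -0.0464  0.012 ]
 [ 0.671  -0.0411  0.012 ]
 [ 0.5155 -0.0147  0.012 ]]
[[0.5997 0.0118 0.023 ]]
boss z [[ 0.4785 -0.1354  0.1166]]
[[ 0.6622  0.1391  0.012 ]
 [ 0.668  -0.0448  0.012 ]
 [ 0.5183 -0.0489  0.012 ]]
```

step_arm([
  {"x": 2.5,"y": 3,"z": 0,"twist": -3.2,"jaw": 5},
  {"x": 5,"y": 6,"z": 0,"twist": -3.2,"jaw": 5},
  {"x": 7.5,"y": 9,"z": -1,"twist": -3.2,"jaw": 5},
  {"x": 7.5,"y": 11.5,"z": -3,"twist": -3.2,"jaw": 5},
  {"x": 7.5,"y": 12.5,"z": -5,"twist": -3.2,"jaw": 5},
  {"x": 7.5,"y": 12.5,"z": -5.6,"twist": -3.2,"jaw": 5},
  {"x": 7.5,"y": 12.5,"z": -5.6,"twist": -3.2,"jaw": 5},
  {"x": 7.5,"y": 12.5,"z": -5.6,"twist": -3.2,"jaw": 5},
])

```text
clock: 5.45
eef_pos: [0.5554, -0.0122, 0.0405]
tool_rot: [-0.017, 0.708, 0.013, 0.705]
ft_force: [1.6, 0.1, -0.9]
grip_width: 0.0598
```

```bash
python3 -c "
from h import *
wshot('w7');st()
"
```

```text
t 5.5 tcp [ 0.5561 -0.0124  0.0413] zyaw 2.45 q [-0.019  0.503 -0.134  0.935 -0.005  1.509] F [ 0.7 -0.4 -0.8] g 0.0595
```

View pics/w7.png

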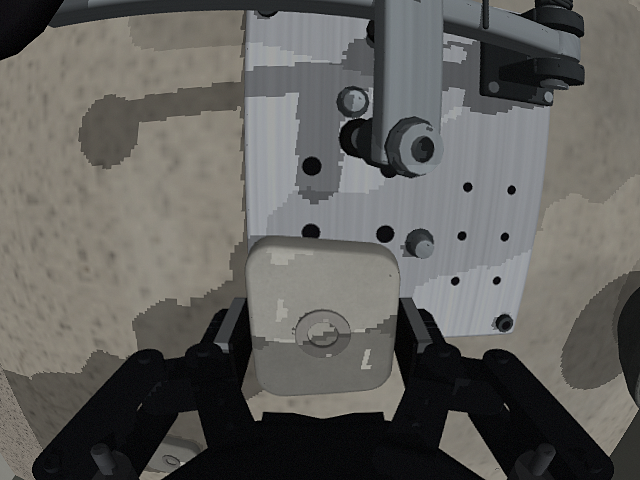

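```bash
cat >> h.py <<'E'
def fix(P,o=(.5635,.0355),yaw=1.9):
    c,s=np.cos(np.radians(yaw)),np.sin(np.radians(yaw)); P=np.atleast_2d(P)[:,:2]-o
    return np.c_[P@[c,s],P@[-s,c]]*1000
def unfix(P,o=(.5635,.0355),yaw=1.9):
    c,s=np.cos(np.radians(yaw)),np.sin(np.radians(yaw)); P=np.atleast_2d(P)/1000.
    return np.c_[P@[c,-s],P@[s,c]]+o
E
python3 - <<'E'
from h import *
a=wray("w7",[(423,237),(353,97)],.023);print(a.round(4),fix(a))
b=wray("w7",[(247,232),(245,90)],.012);print(b.round(4),fix(b))
b=wray("w7",[(516,333)],.012);print(b.round(4),fix(b))
E
```

```text
[[0.5987 0.0184 0.023 ]
 [0.5626 0.0785 0.023 ]] [[ 34.65001889 -18.27182605]
 [  0.48522112  43.00266856]]
[[0.5159 0.0136 0.012 ]
 [0.5144 0.0811 0.012 ]] [[-48.33669776 -20.32327979]
 [-47.51216808  47.24740675]]
[[ 0.671  -0.0423  0.012 ]] [[104.90008156 -81.31911268]]
```

Run:
```python
from h import *
p=np.load("w7.npz")["p"];cv2.imwrite("pics/w7z.png",cv2.resize(p[60:280,300:460,::-1],None,fx=3.6,fy=2.7,interpolation=cv2.INTER_CUBIC))
cv2.imwrite("pics/w7z.png",cv2.resize(p[70:270,300:460,::-1],None,fx=3,fy=3,interpolation=cv2.INTER_CUBIC))
```

```text
(no output)
```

View pics/w7z.png

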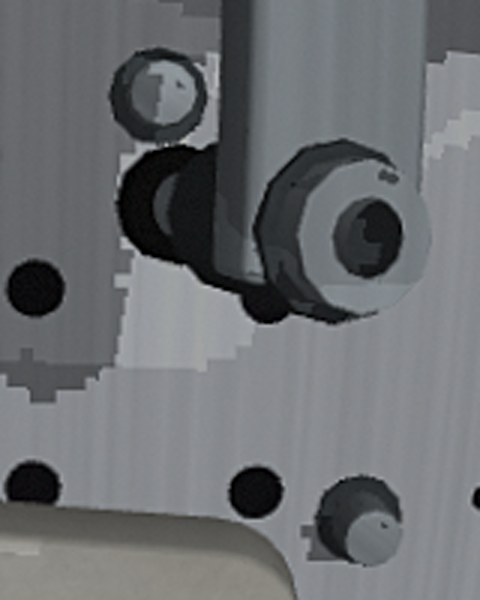

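Run:
```python
from h import *
a=wray("w7",[(424.5,249),(354.5,100)],.023);print(a.round(4),fix(a))
b=wray("w7",[(320,335)],.0413+.004+.016);print("boss",b.round(4),fix(b))
```

```text
[[0.6003 0.0126 0.023 ]
 [0.5633 0.0772 0.023 ]] [[ 35.97037057 -24.13455242]
 [  1.13756708  41.73299893]]
boss [[ 0.5529 -0.0108  0.0613]] [[-12.11668505 -45.90302837]]
```

step_arm([
  {"x": 0,"y": 0.15,"z": -1.5,"twist": -0.5,"jaw": 5},
  {"x": 0,"y": 0.15,"z": -2.7,"twist": -0.5,"jaw": 5},
  {"x": 0,"y": 0.15,"z": -3.2,"twist": -0.5,"jaw": 5},
  {"x": 0,"y": 0.15,"z": -3.35,"twist": -0.5,"jaw": 5},
  {"x": 0,"y": 0.15,"z": -3.35,"twist": -0.5,"jaw": 5},
])

```text
clock: 5.92
eef_pos: [0.5575, -0.0123, 0.0115]
tool_rot: [-0.014, 0.707, 0.009, 0.707]
ft_force: [-3.0, 1.1, 13.2]
grip_width: 0.06
```

```bash
python3 -c "
from h import *
st()
"
```

```text
t 5.92 tcp [ 0.5575 -0.0123  0.0115] zyaw 1.85 q [-0.019  0.54  -0.164  0.865 -0.006  1.52 ] F [-3.   1.1 13.2] g 0.06
```

step_arm([
  {"x": 0,"y": 0,"z": 0,"twist": 0,"jaw": 6.4},
  {"x": 0,"y": 0,"z": 0,"twist": 0,"jaw": 7},
  {"x": 0,"y": 0,"z": 0,"twist": 0,"jaw": 7},
  {"x": 0,"y": 0,"z": 0.5,"twist": 0,"jaw": 7},
  {"x": 0,"y": 0,"z": 2,"twist": 0,"jaw": 7},
  {"x": 0,"y": -1,"z": 4,"twist": 0,"jaw": 5},
  {"x": 0,"y": -4,"z": 5,"twist": 0,"jaw": 2},
  {"x": 0,"y": -6,"z": 5,"twist": 0,"jaw": 0},
  {"x": 0,"y": -6,"z": 5,"twist": 0,"jaw": 0},
  {"x": 0,"y": -6,"z": 5,"twist": 0,"jaw": 0},
])

```text
clock: 6.75
eef_pos: [0.5575, -0.0732, 0.0618]
tool_rot: [-0.013, 0.707, 0.009, 0.708]
ft_force: [0.8, -0.2, -0.1]
grip_width: 0.0095
```

```bash
python3 -c "
from h import *
wshot('w8');st()
"
```

```text
t 6.8 tcp [ 0.5572 -0.0724  0.0614] zyaw 1.8 q [-0.126  0.487 -0.1    0.982 -0.005  1.413] F [ 0.8  0.6 -0.8] g 0.0016
```

View pics/w8.png

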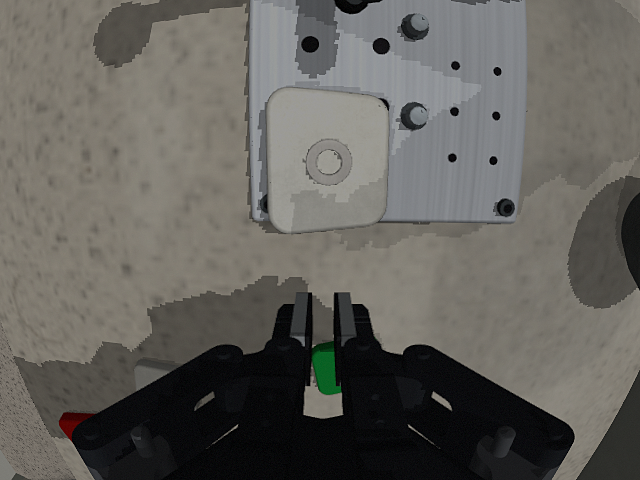

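```bash
cat >> h.py <<'E'
def plate(name,box,z=.026,thr=140,sat=30):
    f=np.load(name+".npz");p=f["p"];g=cv2.GaussianBlur(p,(3,3),0).astype(int)
    d=g[:,:,0]-g[:,:,2]   # plaster is warm, bed bluish
    m=((d>0)&(g.max(2)>100)).astype(np.uint8)
    k=np.zeros_like(m);k[box[1]:box[3],box[0]:box[2]]=1;m*=k
    m=cv2.morphologyEx(m,cv2.MORPH_OPEN,np.ones((3,3)));m=cv2.morphologyEx(m,cv2.MORPH_CLOSE,np.ones((5,5)))
    cs,_=cv2.findContours(m,cv2.RETR_EXTERNAL,cv2.CHAIN_APPROX_NONE);c=max(cs,key=cv2.contourArea)
    v=p.copy();cv2.drawContours(v,[c],-1,(255,0,0),1);cv2.imwrite(f"pics/{name}_c.png",cv2.resize(v[box[1]:box[3],box[0]:box[2],::-1],None,fx=3,fy=3,interpolation=0))
    return fix(wray(f,c[:,0],z))
E
python3 - <<'E'
from h import *
print("pins",fix(wray("w8",[(420,119),(421,19)],.023)))
print("boss",fix(wray("w8",[(329,161)],.028)))
print("corner pts edges L R top bot",fix(wray("w8",[(266,160),(388,160),(330,88),(330,231)],.026)))
W=plate("w8",(250,75,400,245));print(cv2.minAreaRect(W.astype(np.float32)))
E
```

```text
pins [[ 36.63601047 -26.49298481]
 [ 37.09908929  24.48433662]]
boss [[ -7.86502802 -47.60829215]]
corner pts edges L R top bot [[-37.99857343 -46.97464303]
 [ 20.56754184 -47.03234128]
 [ -7.34322289 -12.90823725]
 [ -7.27107397 -82.75603703]]
((-9.843456268310547, -50.91842269897461), (77.4526596069336, 76.20173645019531), 89.81790924072266)
```

View pics/w8_c.png

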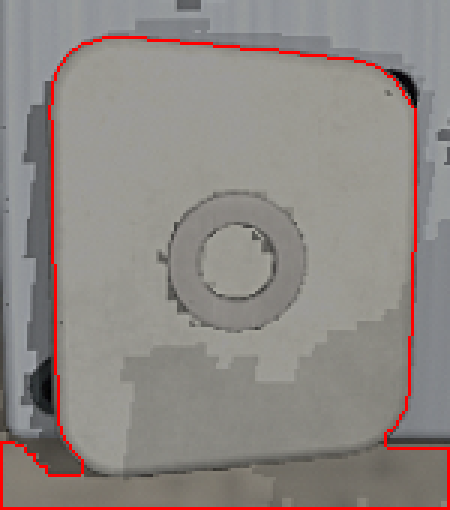

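step_arm([
  {"x": 0.15,"y": 0,"z": -2,"twist": 0,"jaw": 0},
  {"x": 0.15,"y": 0,"z": -4,"twist": 0,"jaw": 0},
  {"x": 0.15,"y": 0,"z": -4.45,"twist": 0,"jaw": 0},
  {"x": 0.15,"y": 0.5,"z": -4.45,"twist": 0,"jaw": 0},
  {"x": 0.15,"y": 1,"z": -4.45,"twist": 0,"jaw": 0},
  {"x": 0.15,"y": 1.5,"z": -4.45,"twist": 0,"jaw": 0},
  {"x": 0.15,"y": 2,"z": -4.45,"twist": 0,"jaw": 0},
  {"x": 0.15,"y": 2.5,"z": -4.45,"twist": 0,"jaw": 0},
  {"x": 0.12,"y": 3,"z": -4.45,"twist": 0,"jaw": 0},
  {"x": 0.12,"y": 3,"z": -4.45,"twist": 0,"jaw": 0},
])

```text
clock: 7.63
eef_pos: [0.5588, -0.0412, 0.0175]
tool_rot: [-0.013, 0.706, 0.01, 0.708]
ft_force: [0.4, -0.3, 0.3]
grip_width: -0.0
```

```bash
python3 -c "
from h import *
wshot('w9');st();print(fix(bot.get_obs()['eef_pos']))
"
```

```text
t 7.68 tcp [ 0.5586 -0.0416  0.0173] zyaw 1.86 q [-0.072  0.536 -0.152  0.881 -0.005  1.467] F [ 0.9  0.5 -0.6] g 0.0003
[[ -7.45918175 -76.891909  ]]
```

View pics/w9.png

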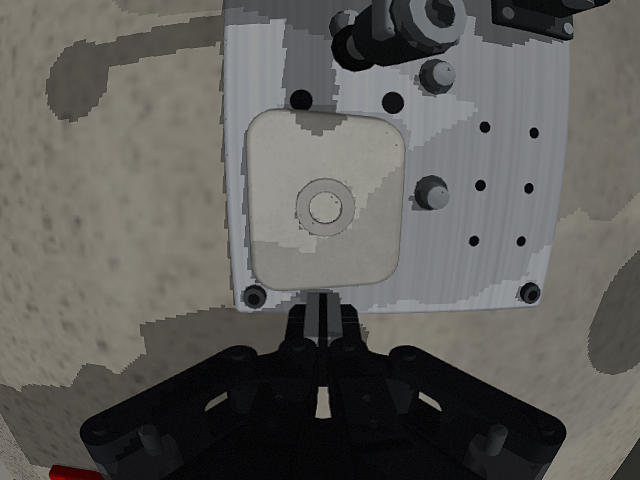

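step_arm([
  {"x": 0,"y": 0.5,"z": 0,"twist": 0,"jaw": 0},
  {"x": 0,"y": 1,"z": 0,"twist": 0,"jaw": 0},
  {"x": 0,"y": 1.5,"z": 0,"twist": 0,"jaw": 0},
  {"x": -0.05,"y": 2,"z": 0,"twist": 0,"jaw": 0},
  {"x": -0.05,"y": 2.4,"z": 0,"twist": 0,"jaw": 0},
  {"x": -0.05,"y": 2.5,"z": 0,"twist": 0,"jaw": 0},
  {"x": -0.05,"y": 2.5,"z": 0,"twist": 0,"jaw": 0},
])

```text
clock: 8.27
eef_pos: [0.5581, -0.016, 0.0173]
tool_rot: [-0.013, 0.707, 0.01, 0.707]
ft_force: [0.0, 0.0, -0.0]
grip_width: 0.0003
```

```bash
python3 -c "
from h import *
wshot('w10');st();print(fix(bot.get_obs()['eef_pos']))
"
```

```text
t 8.32 tcp [ 0.558  -0.0161  0.0172] zyaw 1.89 q [-0.026  0.534 -0.157  0.879 -0.004  1.511] F [-0.3 -0.3  0.5] g -0.0001
[[ -7.23980835 -51.40700607]]
```

View pics/w10.png

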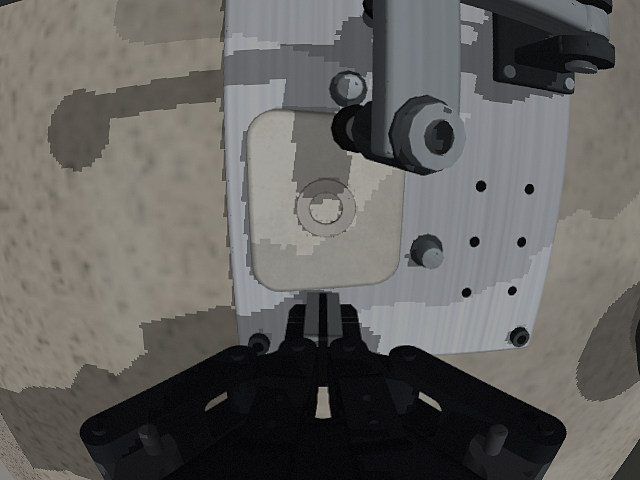

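step_arm([
  {"x": 0,"y": -0.8,"z": 0.5,"twist": 0,"jaw": 0},
  {"x": 0,"y": -1,"z": 3,"twist": 0,"jaw": 0},
  {"x": -1.5,"y": -1,"z": 4.5,"twist": 0,"jaw": 0},
  {"x": -4,"y": 0,"z": 4.5,"twist": 0,"jaw": 0},
  {"x": -6,"y": 1.5,"z": 4.5,"twist": 0,"jaw": 0},
  {"x": -6,"y": 2.8,"z": 4.5,"twist": 0,"jaw": 0},
  {"x": -6,"y": 2.8,"z": 3,"twist": 0,"jaw": 0},
  {"x": -6,"y": 2.8,"z": 1,"twist": 0,"jaw": 0},
  {"x": -6,"y": 2.8,"z": 0.35,"twist": 0,"jaw": 0},
  {"x": -6,"y": 2.8,"z": 0.35,"twist": 0,"jaw": 0},
])

```text
clock: 9.15
eef_pos: [0.4961, 0.0114, 0.0192]
tool_rot: [-0.013, 0.708, 0.01, 0.706]
ft_force: [0.3, -0.1, -0.2]
grip_width: 0.0001
```

```bash
python3 -c "
from h import *
wshot('w11');st();print(fix(bot.get_obs()['eef_pos']))
"
```

```text
t 9.2 tcp [0.4971 0.0114 0.0202] zyaw 1.85 q [ 0.026  0.435 -0.322  0.815 -0.004  1.564] F [ 0.4 -0.  -0. ] g 0.0003
[[-67.13958722 -21.84780278]]
```

View pics/w11.png

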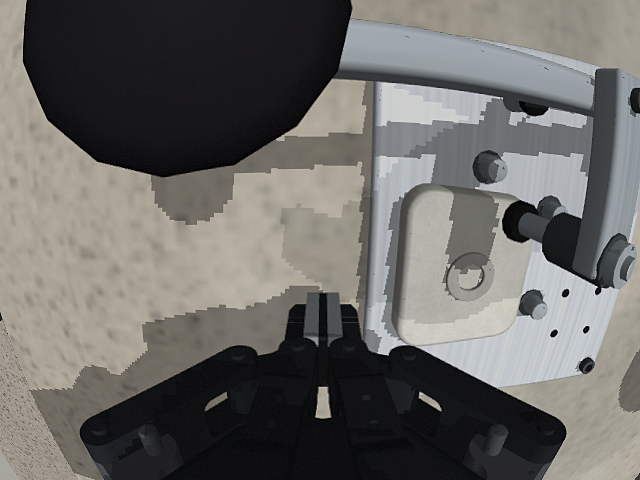

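step_arm([
  {"x": 0.6,"y": 0,"z": 0,"twist": 0,"jaw": 0},
  {"x": 1.2,"y": 0.03,"z": 0,"twist": 0,"jaw": 0},
  {"x": 1.6,"y": 0.05,"z": 0,"twist": 0,"jaw": 0},
  {"x": 1.9,"y": 0.06,"z": 0,"twist": 0,"jaw": 0},
  {"x": 2.1,"y": 0.07,"z": 0,"twist": 0,"jaw": 0},
  {"x": 2.1,"y": 0.07,"z": 0,"twist": 0,"jaw": 0},
])

```text
clock: 9.7
eef_pos: [0.519, 0.0121, 0.0205]
tool_rot: [-0.013, 0.707, 0.01, 0.707]
ft_force: [-0.7, 0.4, 0.2]
grip_width: 0.0002
```

```bash
python3 -c "
from h import *
wshot('w12');st();print(fix(bot.get_obs()['eef_pos']))
"
```

```text
t 9.75 tcp [0.5184 0.0121 0.0203] zyaw 1.86 q [ 0.026  0.468 -0.264  0.84  -0.004  1.564] F [-0.3 -0.1 -0.4] g 0.0001
[[-45.83103762 -21.8489759 ]]
```

View pics/w12.png

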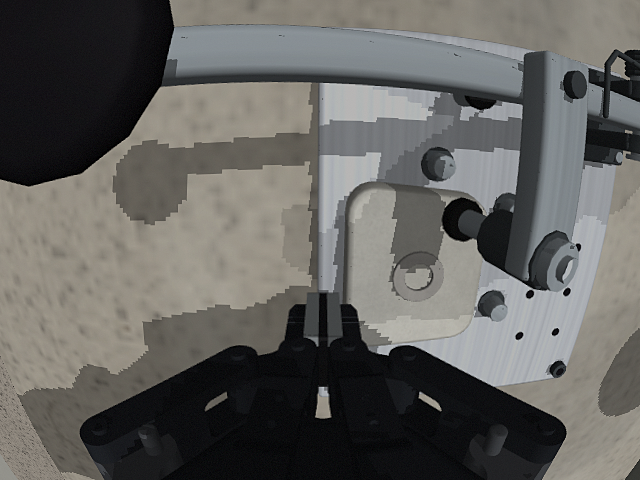

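step_arm([
  {"x": 0.2,"y": 0,"z": 0,"twist": 0,"jaw": 0},
  {"x": 0.4,"y": 0,"z": 0,"twist": 0,"jaw": 0},
  {"x": 0.6,"y": 0.02,"z": 0,"twist": 0,"jaw": 0},
  {"x": 0.6,"y": 0.02,"z": 0,"twist": 0,"jaw": 0},
])

```text
clock: 10.08
eef_pos: [0.5247, 0.0123, 0.0203]
tool_rot: [-0.013, 0.707, 0.01, 0.707]
ft_force: [0.3, -0.8, -0.0]
grip_width: 0.0001
```

```bash
python3 -c "
from h import *
wshot('w13');st();print(fix(bot.get_obs()['eef_pos']))
"
```

```text
t 10.13 tcp [0.5246 0.0124 0.0203] zyaw 1.86 q [ 0.026  0.478 -0.247  0.847 -0.004  1.565] F [-1.   0.4 -0.1] g -0.0001
[[-39.68656627 -21.82872705]]
```

View pics/w13.png

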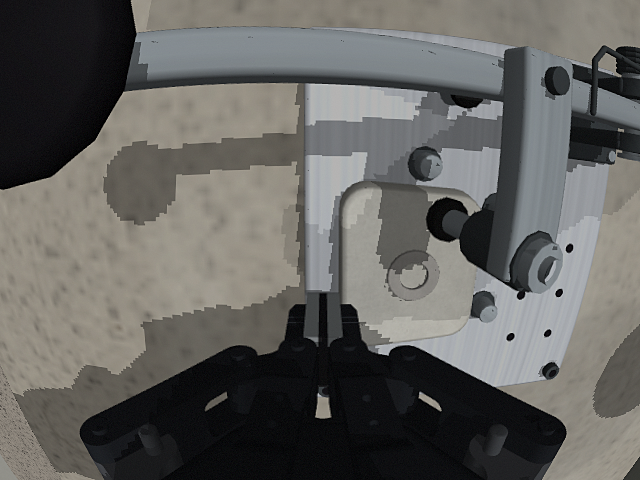

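step_arm([
  {"x": 0,"y": -0.2,"z": 0,"twist": 0,"jaw": 0},
  {"x": 0.2,"y": -0.2,"z": 0,"twist": 0,"jaw": 0},
  {"x": 0.4,"y": -0.2,"z": 0,"twist": 0,"jaw": 0},
  {"x": 0.5,"y": -0.2,"z": 0,"twist": 0,"jaw": 0},
  {"x": 0.5,"y": -0.2,"z": 0,"twist": 0,"jaw": 0},
])

```text
clock: 10.55
eef_pos: [0.5289, 0.0103, 0.0201]
tool_rot: [-0.013, 0.708, 0.01, 0.706]
ft_force: [-3.2, -0.7, 1.2]
grip_width: 0.0001
```

```bash
python3 -c "
from h import *
wshot('w14');st();print(fix(bot.get_obs()['eef_pos']))
"
```

```text
t 10.6 tcp [0.5289 0.0103 0.0201] zyaw 1.86 q [ 0.022  0.486 -0.234  0.854 -0.005  1.56 ] F [-2.6 -0.4  2.1] g -0.0001
[[-35.37383537 -24.03476135]]
```

View pics/w14.png

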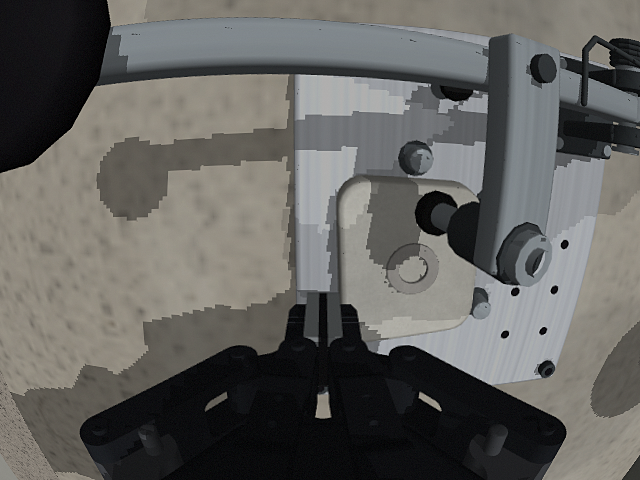

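step_arm([
  {"x": 0.2,"y": 0,"z": 0,"twist": 0,"jaw": 0},
  {"x": 0.3,"y": 0,"z": 0,"twist": 0,"jaw": 0},
  {"x": 0.3,"y": 0,"z": 0,"twist": 0,"jaw": 0},
])

```text
clock: 10.85
eef_pos: [0.5292, 0.0101, 0.0196]
tool_rot: [-0.013, 0.71, 0.01, 0.704]
ft_force: [-7.3, -0.4, 3.8]
grip_width: 0.0003
```

```bash
python3 -c "
from h import *
wshot('w15');st();print(fix(bot.get_obs()['eef_pos']))
print('boss',fix(wray('w15',[(412,266)],.028)))
"
```

```text
t 10.9 tcp [0.5291 0.0102 0.0196] zyaw 1.86 q [ 0.022  0.49  -0.227  0.861 -0.005  1.56 ] F [-6.9 -0.7  4.5] g 0.0001
[[-35.17828571 -24.19376415]]
boss [[-1.3224534   0.81137602]]
```

View pics/w15.png

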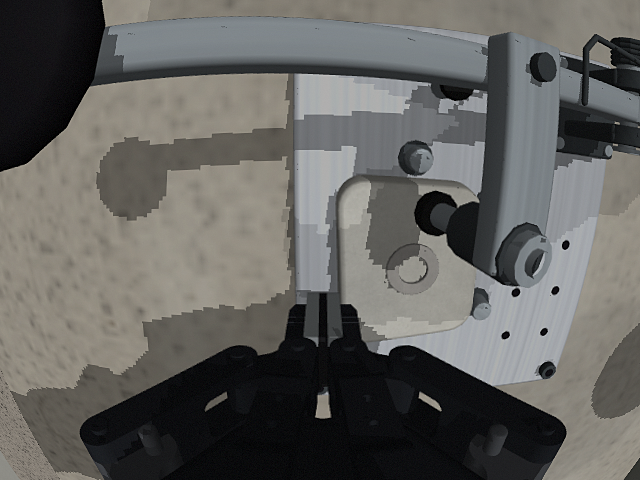

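step_arm([
  {"x": -1,"y": 0,"z": 0.2,"twist": 0,"jaw": 0},
  {"x": -1.5,"y": -0.5,"z": 2.5,"twist": 0,"jaw": 0},
  {"x": -1.5,"y": -2,"z": 4.5,"twist": 0,"jaw": 0},
  {"x": 0,"y": -4.2,"z": 4.5,"twist": 0,"jaw": 0},
  {"x": 2.6,"y": -4.2,"z": 4.5,"twist": 0,"jaw": 0},
  {"x": 2.6,"y": -4.2,"z": 3,"twist": 0,"jaw": 0},
  {"x": 2.6,"y": -4.2,"z": 1,"twist": 0,"jaw": 0},
  {"x": 2.6,"y": -4.2,"z": -0.1,"twist": 0,"jaw": 0},
  {"x": 2.6,"y": -4.0,"z": -0.1,"twist": 0,"jaw": 0},
  {"x": 2.6,"y": -3.8,"z": -0.1,"twist": 0,"jaw": 0},
])

```text
clock: 11.73
eef_pos: [0.5545, -0.0277, 0.0179]
tool_rot: [-0.013, 0.71, 0.01, 0.704]
ft_force: [0.3, 0.0, 1.0]
grip_width: 0.0001
```

```bash
python3 -c "
from h import *
wshot('w16');st();print(fix(bot.get_obs()['eef_pos']))
"
```

```text
t 11.78 tcp [ 0.5553 -0.0272  0.0188] zyaw 1.89 q [-0.046  0.534 -0.152  0.892 -0.005  1.492] F [0.6 0.1 0.5] g -0.0002
[[-10.24474495 -62.42589487]]
```

View pics/w16.png

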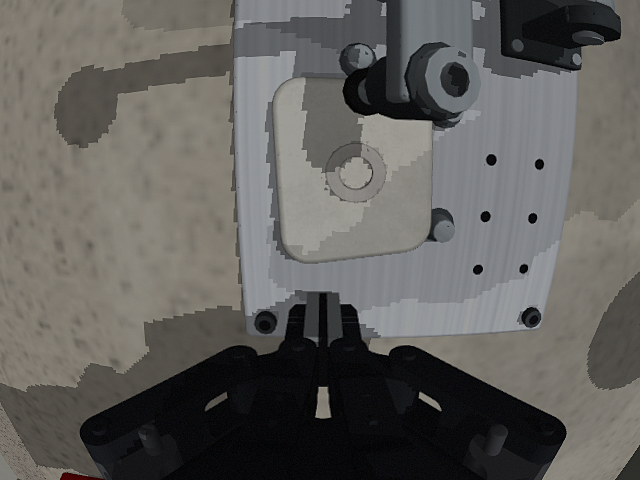

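Plate (boss at 355,172) is touching the right rear pin (441,225); a small gap remains to the side pin (357,58). Push +y.

step_arm([
  {"x": 0,"y": 0.4,"z": -0.1,"twist": 0,"jaw": 0},
  {"x": 0,"y": 0.8,"z": -0.1,"twist": 0,"jaw": 0},
  {"x": 0,"y": 1.2,"z": -0.1,"twist": 0,"jaw": 0},
  {"x": 0,"y": 1.4,"z": -0.1,"twist": 0,"jaw": 0},
  {"x": 0,"y": 1.6,"z": -0.1,"twist": 0,"jaw": 0},
  {"x": 0,"y": 1.6,"z": -0.1,"twist": 0,"jaw": 0},
])

```text
clock: 12.28
eef_pos: [0.5557, -0.0132, 0.0187]
tool_rot: [-0.015, 0.709, 0.008, 0.705]
ft_force: [-0.6, -6.8, 3.2]
grip_width: 0.0
```

```bash
python3 -c "
from h import *
st();print(fix(bot.get_obs()['eef_pos']))
"
```

```text
t 12.28 tcp [ 0.5557 -0.0132  0.0187] zyaw 1.84 q [-0.018  0.533 -0.154  0.89  -0.01   1.52 ] F [-0.6 -6.8  3.2] g 0.0
[[ -9.38708172 -48.46347065]]
```

step_arm([
  {"x": 0,"y": 0.3,"z": 0,"twist": 0,"jaw": 0},
  {"x": 0,"y": 0.3,"z": 0,"twist": 0,"jaw": 0},
  {"x": 0,"y": 0.3,"z": 0,"twist": 0,"jaw": 0},
])

```text
clock: 12.53
eef_pos: [0.5551, -0.0132, 0.0188]
tool_rot: [-0.016, 0.71, 0.005, 0.704]
ft_force: [-0.6, -7.7, 0.8]
grip_width: 0.0
```

```bash
python3 -c "
from h import *
wshot('w17');st();print(fix(bot.get_obs()['eef_pos']))
p=np.load('w17.npz')['p'];cv2.imwrite('pics/w17z.png',cv2.resize(p[60:320,220:500,::-1],None,fx=2.3,fy=2.3,interpolation=cv2.INTER_CUBIC))
"
```

```text
t 12.58 tcp [ 0.5551 -0.0132  0.0188] zyaw 1.73 q [-0.015  0.533 -0.154  0.891 -0.016  1.526] F [-1.4 -7.9 -0.1] g -0.0001
[[-10.03202649 -48.36357939]]
```

View pics/w17z.png

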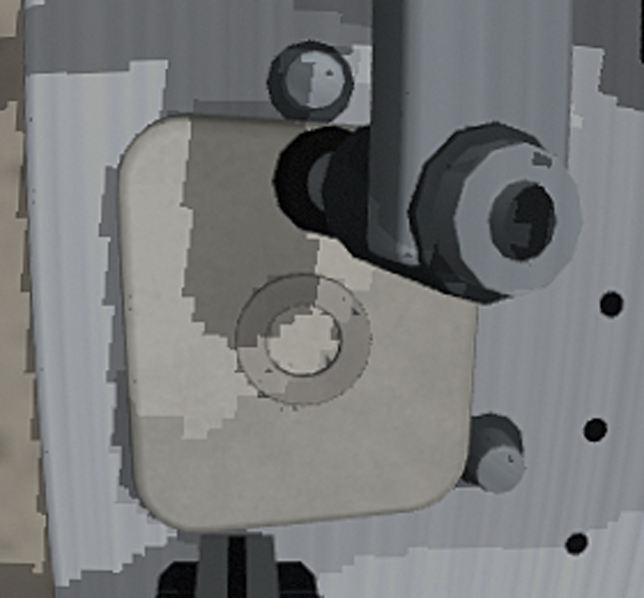

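Run:
```python
from h import *
z=lambda L:[(220+x/2.3,60+y/2.3) for x,y in L]
print("left edge",fix(wray("w17",z([(119,190),(131,440)]),.025)))
print("bot edge",fix(wray("w17",z([(190,530),(410,513)]),.025)))
print("right edge",fix(wray("w17",z([(477,310),(469,440)]),.025)))
print("top edge",fix(wray("w17",z([(180,114),(270,118)]),.025)))
print("boss",fix(wray("w17",z([(304,340)]),.028)))
print("bed left",fix(wray("w17",z([(27,150),(45,480)]),.012)))
print("pins",fix(wray("w17",z([(500,467),(319,77)]),.023)))
```

```text
left edge [[-29.61241634  24.05243002]
 [-29.11989373 -17.79066264]]
bot edge [[-19.48734698 -34.73048649]
 [ 19.30004596 -31.60682002]]
right edge [[ 28.29017128   4.94772986]
 [ 28.75147577 -17.86605887]]
top edge [[-19.86805902  35.85022609]
 [ -5.98636783  35.14473436]]
boss [[-0.50858473  0.32418228]]
bed left [[-47.56440569  30.77037649]
 [-48.05585106 -31.02092329]]
pins [[ 35.64616325 -23.81605981]
 [  1.73086418  41.83733018]]
```

step_arm([
  {"x": 0,"y": -1,"z": 0.3,"twist": 0.1,"jaw": 0},
  {"x": 0,"y": -1.2,"z": 3,"twist": 0.1,"jaw": 0},
  {"x": -1.5,"y": -1.2,"z": 4.5,"twist": 0.1,"jaw": 0},
  {"x": -4,"y": 0,"z": 4.5,"twist": 0.1,"jaw": 0},
  {"x": -5.6,"y": 1.5,"z": 4.5,"twist": 0.1,"jaw": 0},
  {"x": -5.6,"y": 2.65,"z": 4.5,"twist": 0.1,"jaw": 0},
  {"x": -5.6,"y": 2.65,"z": 3,"twist": 0.1,"jaw": 0},
  {"x": -5.6,"y": 2.65,"z": 1,"twist": 0.1,"jaw": 0},
  {"x": -5.6,"y": 2.65,"z": 0.2,"twist": 0.1,"jaw": 0},
  {"x": -5.3,"y": 2.65,"z": 0.2,"twist": 0.1,"jaw": 0},
])

```text
clock: 13.42
eef_pos: [0.5003, 0.0135, 0.0189]
tool_rot: [-0.017, 0.711, 0.006, 0.703]
ft_force: [-0.1, -0.9, -0.4]
grip_width: -0.0002
```

```bash
python3 -c "
from h import *
st();print(fix(bot.get_obs()['eef_pos']))
"
```

```text
t 13.42 tcp [0.5003 0.0135 0.0189] zyaw 1.85 q [ 0.037  0.449 -0.302  0.832 -0.016  1.575] F [-0.1 -0.9 -0.4] g -0.0002
[[-63.87167279 -19.87522918]]
```

step_arm([
  {"x": 1,"y": -0.05,"z": 0.2,"twist": 0,"jaw": 0},
  {"x": 2,"y": -0.03,"z": 0.2,"twist": 0,"jaw": 0},
  {"x": 2.5,"y": -0.02,"z": 0.2,"twist": 0,"jaw": 0},
  {"x": 2.8,"y": 0,"z": 0.2,"twist": 0,"jaw": 0},
  {"x": 3.0,"y": 0,"z": 0.2,"twist": 0,"jaw": 0},
  {"x": 3.3,"y": 0,"z": 0.2,"twist": 0,"jaw": 0},
  {"x": 3.3,"y": 0,"z": 0.2,"twist": 0,"jaw": 0},
])

```text
clock: 14.0
eef_pos: [0.5293, 0.0132, 0.0203]
tool_rot: [-0.017, 0.714, 0.006, 0.7]
ft_force: [-7.9, -0.9, 5.4]
grip_width: 0.0002
```

```bash
python3 -c "
from h import *
wshot('w18');st();print(fix(bot.get_obs()['eef_pos']))
p,d=bot.camera('scene');cv2.imwrite('pics/s18.png',cv2.resize(p[200:330,220:380,::-1],None,fx=4,fy=4,interpolation=cv2.INTER_CUBIC))
"
```

```text
t 14.05 tcp [0.5292 0.0133 0.0203] zyaw 1.85 q [ 0.034  0.498 -0.212  0.882 -0.016  1.573] F [-7.3 -0.3  4.5] g 0.0004
[[-34.99788946 -21.09392579]]
```

View pics/w18.png

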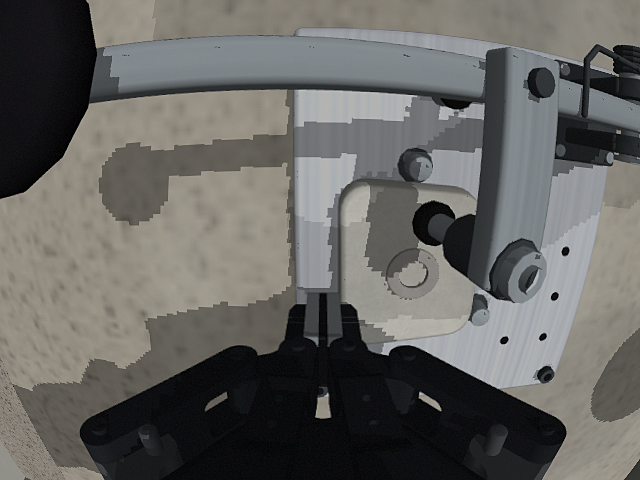

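View pics/s18.png

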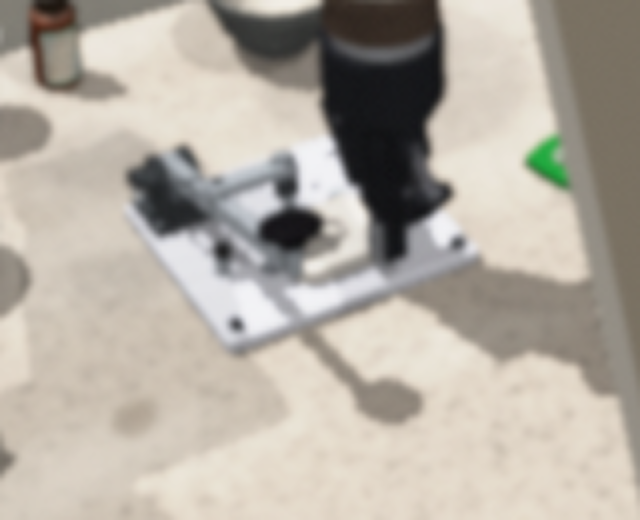

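step_arm([
  {"x": -1,"y": 0,"z": 0.1,"twist": 0,"jaw": 0},
  {"x": -1.5,"y": 0,"z": 2,"twist": 0,"jaw": 0},
  {"x": -1.5,"y": -1.5,"z": 5,"twist": 0,"jaw": 0},
  {"x": 0,"y": -3,"z": 6,"twist": 0,"jaw": 0},
  {"x": 1,"y": -3,"z": 6,"twist": 0,"jaw": 0},
  {"x": 1,"y": -3,"z": 6,"twist": 0,"jaw": 0},
])

```text
clock: 14.6
eef_pos: [0.5425, -0.0174, 0.0822]
tool_rot: [-0.017, 0.712, 0.005, 0.702]
ft_force: [-0.5, -0.0, 0.5]
grip_width: 0.0
```

```bash
python3 -c "
from h import *
wshot('w19');st();print(fix(bot.get_obs()['eef_pos']))
p=np.load('w19.npz')['p'];cv2.imwrite('pics/w19z.png',cv2.resize(p[60:320,240:520,::-1],None,fx=2.3,fy=2.3,interpolation=cv2.INTER_CUBIC))
"
```

```text
t 14.65 tcp [ 0.5403 -0.017   0.081 ] zyaw 1.81 q [-0.022  0.443 -0.116  1.03  -0.017  1.517] F [-0.8 -0.3 -0.4] g -0.0002
[[-24.91857096 -51.72462673]]
```

View pics/w19.png

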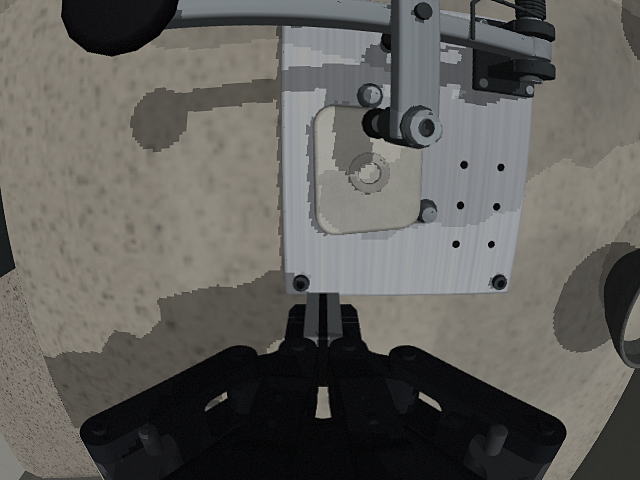

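View pics/w19z.png

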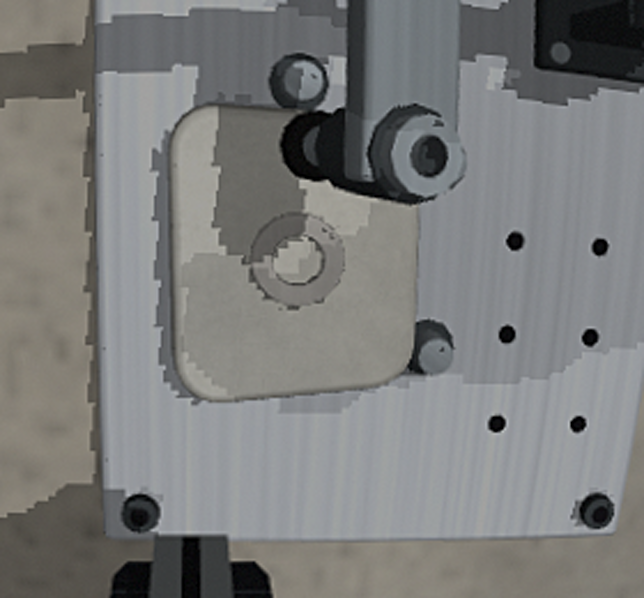

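Run:
```python
from h import *
W=plate("w19",(295,95,435,245),z=.025)
l=lambda s:cv2.fitLine(s.astype(np.float32),cv2.DIST_HUBER,0,.01,.01).ravel()
x,y=W.T
for n,s in dict(left=W[(x<-25)&(abs(y)<24)],bot=W[(y<-28)&(abs(x)<18)],right=W[(x>25)&(y<2)&(y>-14)],top=W[(y>30)&(x<-8)&(x>-18)]).items():
    if len(s)<3: print(n,len(s));continue
    a=l(s);print(n,len(s),a[:2].round(3),np.degrees(np.arctan2(a[1],a[0])).round(2),a[2:].round(2))
print("pins",fix(wray("w19",[(428.5,212.5),(372,94.5)],.023)))
print("boss",fix(wray("w19",[(369,172)],.028)))
print("holes/screws",fix(wray("w19",[(301,284),(500,283)],.013)))
```

```text
left 88 [ 0.019 -1.   ] -88.9 [-28.77   2.1 ]
bot 64 [0.994 0.108] 6.2 [ -1.26 -33.67]
right 28 [ 0.061 -0.998] -86.52 [28.69 -7.33]
top 19 [ 0.998 -0.058] -3.3 [-12.77  32.63]
pins [[ 35.27138414 -22.93355998]
 [  1.19469196  41.53826743]]
boss [[-0.29143612  0.20772437]]
holes/screws [[-38.70019482 -72.36497003]
 [ 94.57733321 -73.49625988]]
```

View pics/w19_c.png

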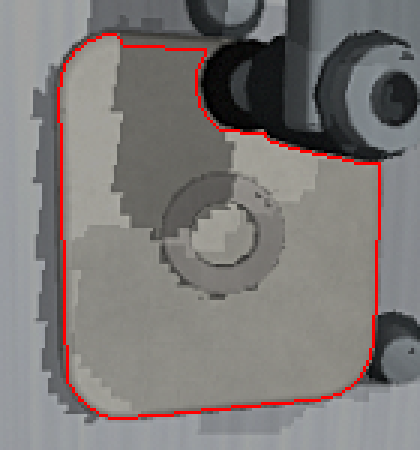

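Run:
```python
from h import *
f=np.load("w2.npz");p=f["p"];g=cv2.GaussianBlur(p,(3,3),0);hsv=cv2.cvtColor(g,cv2.COLOR_RGB2HSV)
m=((hsv[:,:,2]>140)&(hsv[:,:,1]<22)).astype(np.uint8);m[:120]=0;m[260:]=0;m[:,:255]=0;m[:,400:]=0
m=cv2.morphologyEx(m,cv2.MORPH_OPEN,np.ones((3,3)));m=cv2.morphologyEx(m,cv2.MORPH_CLOSE,np.ones((7,7)))
cs,_=cv2.findContours(m,cv2.RETR_EXTERNAL,cv2.CHAIN_APPROX_NONE);c=max(cs,key=cv2.contourArea)[:,0]
W=wray(f,c,.014)[:,:2]*1000-[470.2,-288.2]
a=np.radians(44.6);W=np.c_[W@[np.cos(a),np.sin(a)],W@[-np.sin(a),np.cos(a)]]
x,y=W.T
for n,s in dict(xm=W[(x<-22)&(abs(y)<20)],xp=W[(x>22)&(abs(y)<20)],ym=W[(y<-29)&(abs(x)<16)],yp=W[(y>29)&(abs(x)<16)]).items():
    q=cv2.fitLine(s.astype(np.float32),cv2.DIST_HUBER,0,.01,.01).ravel();print(n,len(s),(np.degrees(np.arctan2(q[1],q[0]))%180).round(2),q[2:])
# same for w3
f=np.load("w3.npz");p=f["p"];g=cv2.GaussianBlur(p,(3,3),0).astype(int)
```

```text
xm 40 90.35 [-25.609257    2.4287848]
xp 48 87.29 [28.963423  -2.4135692]
ym 35 5.69 [  0.5159675 -32.295425 ]
yp 30 174.84 [ 4.360727 32.176357]
```

step_arm([
  {"x": 0.25,"y": -1.2,"z": -1.5,"twist": 0,"jaw": 0},
  {"x": 0.25,"y": -1.2,"z": -4,"twist": 0,"jaw": 0},
  {"x": 0.25,"y": -1.2,"z": -5.8,"twist": 0,"jaw": 0},
  {"x": 0.25,"y": -1.2,"z": -6.25,"twist": 0,"jaw": 0},
  {"x": 0.25,"y": -0.7,"z": -6.25,"twist": 0,"jaw": 0},
  {"x": 0.25,"y": -0.2,"z": -6.25,"twist": 0,"jaw": 0},
  {"x": 0.25,"y": 0.2,"z": -6.25,"twist": 0,"jaw": 0},
  {"x": 0.25,"y": 0.4,"z": -6.25,"twist": 0,"jaw": 0},
  {"x": 0.25,"y": 0.6,"z": -6.25,"twist": 0,"jaw": 0},
  {"x": 0.25,"y": 0.6,"z": -6.25,"twist": 0,"jaw": 0},
])

```text
clock: 15.48
eef_pos: [0.5424, -0.0132, 0.0193]
tool_rot: [-0.019, 0.713, 0.003, 0.7]
ft_force: [-2.9, -8.3, 1.2]
grip_width: 0.0001
```

```bash
python3 -c "
from h import *
wshot('w20');st();print(fix(bot.get_obs()['eef_pos']))
"
```

```text
t 15.53 tcp [ 0.5425 -0.0133  0.0193] zyaw 1.75 q [-0.012  0.518 -0.179  0.891 -0.022  1.528] F [-1.3 -8.1  1.1] g -0.0
[[-22.65446511 -48.02755988]]
```

View pics/w20.png

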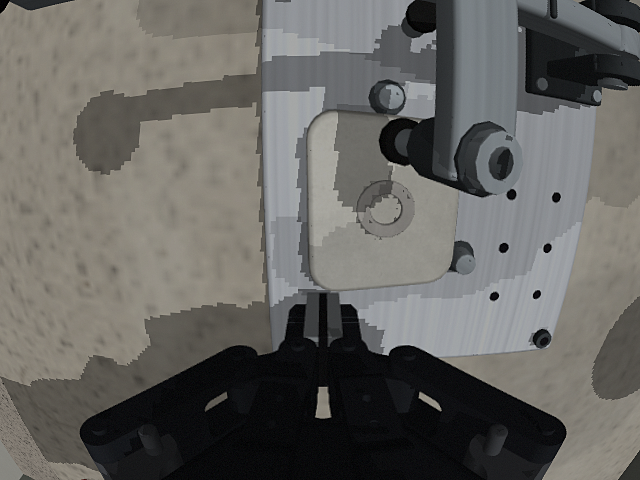

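step_arm([
  {"x": 0,"y": -1,"z": 0.3,"twist": 0.1,"jaw": 0},
  {"x": 0,"y": -1.2,"z": 3,"twist": 0.1,"jaw": 0},
  {"x": -1.5,"y": -1.2,"z": 4.5,"twist": 0.1,"jaw": 0},
  {"x": -4.2,"y": 0,"z": 4.5,"twist": 0.1,"jaw": 0},
  {"x": -4.2,"y": 1.5,"z": 4.5,"twist": 0.1,"jaw": 0},
  {"x": -4.2,"y": 2.6,"z": 4.5,"twist": 0.1,"jaw": 0},
  {"x": -4.2,"y": 2.6,"z": 3,"twist": 0.1,"jaw": 0},
  {"x": -4.2,"y": 2.6,"z": 1,"twist": 0.1,"jaw": 0},
  {"x": -4.2,"y": 2.6,"z": 0.2,"twist": 0.1,"jaw": 0},
  {"x": -3.5,"y": 2.6,"z": 0.2,"twist": 0.1,"jaw": 0},
])

```text
clock: 16.37
eef_pos: [0.5052, 0.013, 0.0196]
tool_rot: [-0.019, 0.715, 0.004, 0.699]
ft_force: [-1.1, -0.2, 0.1]
grip_width: 0.0003
```

```bash
python3 -c "
from h import *
st();print(fix(bot.get_obs()['eef_pos']))
"
```

```text
t 16.37 tcp [0.5052 0.013  0.0196] zyaw 1.89 q [ 0.039  0.463 -0.276  0.855 -0.021  1.576] F [-1.1 -0.2  0.1] g 0.0003
[[-59.01640426 -20.53365441]]
```

step_arm([
  {"x": 1,"y": 0,"z": 0.1,"twist": 0,"jaw": 0},
  {"x": 1.7,"y": 0,"z": 0.1,"twist": 0,"jaw": 0},
  {"x": 2.1,"y": 0,"z": 0.1,"twist": 0,"jaw": 0},
  {"x": 2.3,"y": 0,"z": 0.1,"twist": 0,"jaw": 0},
  {"x": 2.45,"y": 0,"z": 0.15,"twist": 0,"jaw": 0},
  {"x": 2.55,"y": 0,"z": 0.2,"twist": 0,"jaw": 0},
  {"x": 2.6,"y": 0,"z": 0.25,"twist": 0,"jaw": 0},
])

```text
clock: 16.95
eef_pos: [0.5292, 0.0129, 0.0215]
tool_rot: [-0.019, 0.717, 0.004, 0.697]
ft_force: [-5.4, 0.2, 0.3]
grip_width: 0.0001
```

```bash
python3 -c "
from h import *
st();print(fix(bot.get_obs()['eef_pos']))
"
```

```text
t 16.95 tcp [0.5292 0.0129 0.0215] zyaw 1.88 q [ 0.037  0.501 -0.203  0.895 -0.021  1.575] F [-5.4  0.2  0.3] g 0.0001
[[-35.03082989 -21.40611201]]
```

step_arm([
  {"x": 0.15,"y": 0,"z": 0.1,"twist": 0,"jaw": 0},
  {"x": 0.15,"y": 0,"z": 0.1,"twist": 0,"jaw": 0},
  {"x": -1,"y": 0,"z": 0.3,"twist": 0,"jaw": 0},
  {"x": -1.5,"y": 0,"z": 3,"twist": -7,"jaw": 0},
  {"x": -1.5,"y": 0,"z": 6.5,"twist": -14,"jaw": 0},
  {"x": -1.5,"y": 0,"z": 10,"twist": -21,"jaw": 0},
  {"x": -1.5,"y": 0,"z": 11.5,"twist": -28,"jaw": 0},
  {"x": 0,"y": 2,"z": 11.5,"twist": -35,"jaw": 0},
  {"x": 2,"y": 4,"z": 11.5,"twist": -42,"jaw": 0},
  {"x": 3.5,"y": 4.2,"z": 11.5,"twist": -49,"jaw": 0},
])

```text
clock: 17.78
eef_pos: [0.5678, 0.0578, 0.1387]
tool_rot: [0.282, 0.657, -0.285, 0.638]
ft_force: [0.6, -0.9, -0.0]
grip_width: -0.0001
```

step_arm([
  {"x": 0.5,"y": 0,"z": 0,"twist": -7,"jaw": 0},
  {"x": 0.5,"y": 0,"z": 0,"twist": -14,"jaw": 0},
  {"x": 0.5,"y": 0,"z": 0,"twist": -21,"jaw": 0},
  {"x": 0.5,"y": 0,"z": 0,"twist": -28,"jaw": 0},
  {"x": 0.5,"y": 0,"z": 0,"twist": -28,"jaw": 0},
])

```text
clock: 18.2
eef_pos: [0.5745, 0.0579, 0.1396]
tool_rot: [0.435, 0.568, -0.43, 0.551]
ft_force: [-0.5, -0.3, 0.4]
grip_width: -0.0003
```

```bash
python3 -c "
from h import *
wshot('w21');st();print(fix(bot.get_obs()['eef_pos']))
"
```

```text
t 18.25 tcp [0.5743 0.0579 0.1395] zyaw -75.17 q [0.089 0.456 0.072 1.201 0.021 2.972] F [ 0.6  0.4 -0.5] g 0.0001
[[11.49360817 22.02528569]]
```

View pics/w21.png

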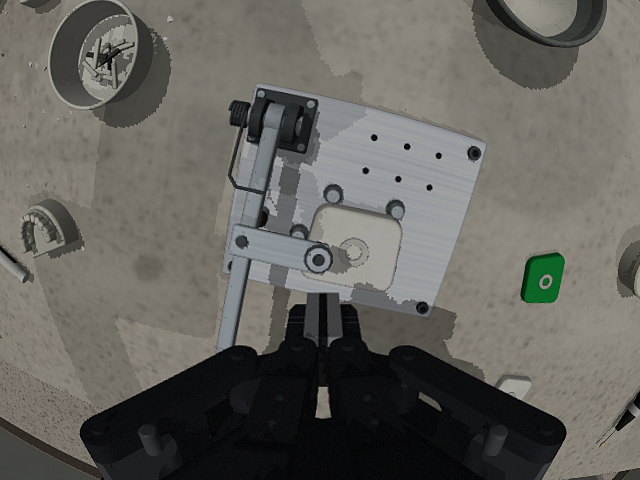

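```bash
python3 -c "
from h import *
p=np.load('w21.npz')['p'];cv2.imwrite('pics/w21z.png',cv2.resize(p[165:310,270:430,::-1],None,fx=4.5,fy=4,interpolation=cv2.INTER_CUBIC))
cv2.imwrite('pics/w21z.png',cv2.resize(p[170:310,270:430,::-1],None,fx=4.2,fy=4.2,interpolation=cv2.INTER_CUBIC))
print(fix(wray('w21',[(333,191),(397,207),(300,231)],.023)), fix(wray('w21',[(354,252)],.028)))
"
```

```text
[[ 40.52944607  23.98797972]
 [ 39.89596082 -23.44979989]
 [  6.31730918  40.65590927]] [[ 1.20921128 -0.86833616]]
```

View pics/w21z.png

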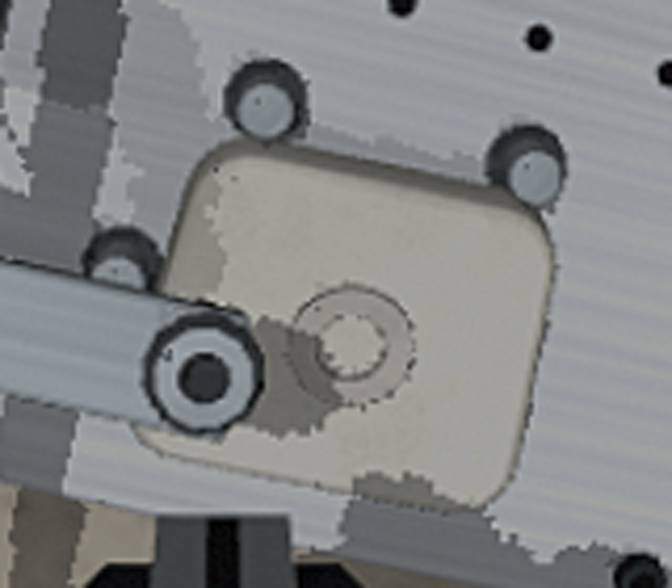

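step_arm([
  {"x": 0,"y": 0,"z": 2,"twist": 7.1,"jaw": 0},
  {"x": -1.5,"y": 0.7,"z": 3,"twist": 14.2,"jaw": 0},
  {"x": -3,"y": 1.4,"z": 3,"twist": 21.3,"jaw": 0},
  {"x": -4.5,"y": 2.1,"z": 3,"twist": 28.4,"jaw": 0},
  {"x": -6,"y": 2.8,"z": 3,"twist": 35.5,"jaw": 0},
  {"x": -7.5,"y": 3.5,"z": 3,"twist": 42.6,"jaw": 0},
  {"x": -8.5,"y": 4.1,"z": 3,"twist": 49.7,"jaw": 0},
  {"x": -9.5,"y": 4.7,"z": 3,"twist": 56.8,"jaw": 0},
  {"x": -9.8,"y": 4.7,"z": 3,"twist": 63.9,"jaw": 0},
  {"x": -9.8,"y": 4.7,"z": 3,"twist": 71,"jaw": 0},
])

```text
clock: 19.08
eef_pos: [0.4762, 0.1054, 0.1702]
tool_rot: [0.019, 0.714, -0.025, 0.699]
ft_force: [0.2, -0.6, 0.1]
grip_width: 0.0003
```

step_arm([
  {"x": 0,"y": 0,"z": 0,"twist": 6,"jaw": 0},
  {"x": 0,"y": 0,"z": 0,"twist": 6,"jaw": 0},
])

```text
clock: 19.25
eef_pos: [0.477, 0.1058, 0.1709]
tool_rot: [-0.02, 0.713, 0.013, 0.7]
ft_force: [-0.4, 0.3, -0.7]
grip_width: -0.0
```

```bash
python3 -c "
from h import *
wshot('w22');st();print(fix(bot.get_obs()['eef_pos']))
p,d=bot.camera('top');cv2.imwrite('pics/t22.png',p[:,:,::-1])
"
```

```text
t 19.3 tcp [0.477  0.1057 0.1708] zyaw 2.44 q [ 0.222  0.27  -0.118  1.204 -0.006  1.75 ] F [ 0.6 -0.5  0.4] g -0.0003
[[-84.13198123  73.04936166]]
```

View pics/w22.png

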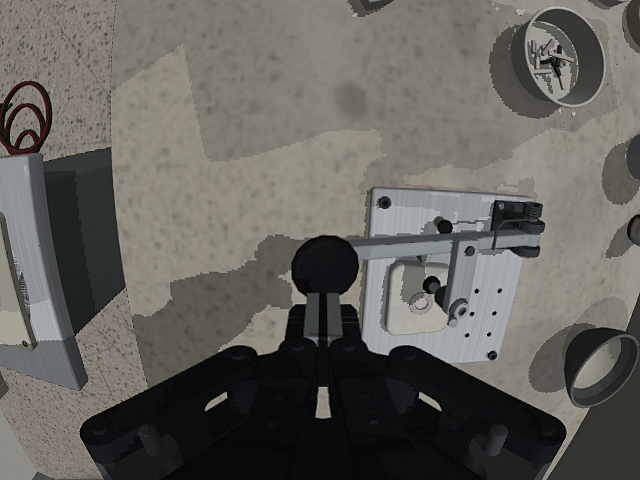

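step_arm([
  {"x": -0.1,"y": -0.1,"z": -2,"twist": 0,"jaw": 0},
  {"x": -0.1,"y": -0.1,"z": -3.5,"twist": 0,"jaw": 0},
  {"x": -0.1,"y": -0.1,"z": -4.3,"twist": 0,"jaw": 0},
  {"x": -0.1,"y": -0.1,"z": -4.6,"twist": 0,"jaw": 0},
  {"x": -0.1,"y": -0.1,"z": -4.6,"twist": 0,"jaw": 0},
])

```text
clock: 19.77
eef_pos: [0.4754, 0.1044, 0.1243]
tool_rot: [-0.018, 0.714, 0.011, 0.7]
ft_force: [-1.0, -0.6, 2.6]
grip_width: -0.0
```

```bash
python3 -c "
from h import *
wshot('w23');st();print(fix(bot.get_obs()['eef_pos']))
"
```

```text
t 19.82 tcp [0.476  0.1045 0.125 ] zyaw 2.34 q [ 0.22   0.307 -0.195  1.09  -0.006  1.75 ] F [-0.7 -0.9  2.1] g 0.0001
[[-85.13138598  71.84566111]]
```

View pics/w23.png

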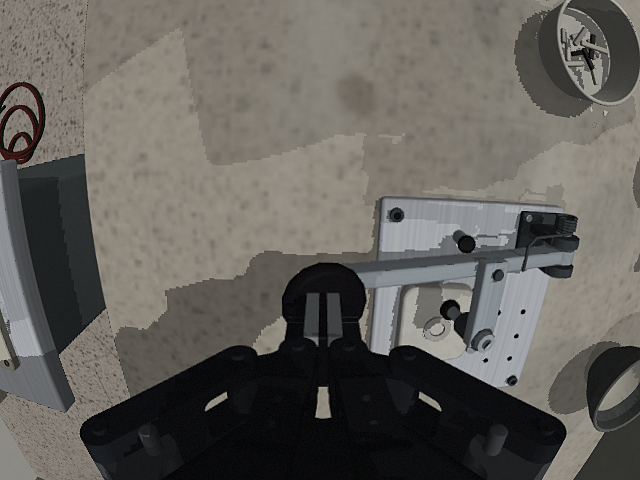

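step_arm([
  {"x": -0.25,"y": 0,"z": -0.6,"twist": 0,"jaw": 0},
  {"x": -0.5,"y": 0,"z": -1.2,"twist": 0,"jaw": 0},
  {"x": -0.7,"y": -0.02,"z": -1.8,"twist": 0,"jaw": 0},
  {"x": -0.9,"y": -0.03,"z": -2.4,"twist": 0,"jaw": 0},
  {"x": -1.05,"y": -0.04,"z": -2.9,"twist": 0,"jaw": 0},
  {"x": -1.2,"y": -0.04,"z": -3.4,"twist": 0,"jaw": 0},
  {"x": -1.3,"y": -0.05,"z": -3.8,"twist": 0,"jaw": 0},
  {"x": -1.4,"y": -0.05,"z": -4.2,"twist": 0,"jaw": 0},
  {"x": -1.45,"y": -0.05,"z": -4.5,"twist": 0,"jaw": 0},
  {"x": -1.45,"y": -0.05,"z": -4.5,"twist": 0,"jaw": 0},
])

```text
clock: 20.65
eef_pos: [0.4621, 0.1042, 0.0802]
tool_rot: [-0.018, 0.713, 0.011, 0.701]
ft_force: [0.8, 0.6, 7.2]
grip_width: -0.0
```

```bash
python3 -c "
from h import *
wshot('w24');st();print(fix(bot.get_obs()['eef_pos']))
"
```

```text
t 20.7 tcp [0.4621 0.1042 0.0804] zyaw 2.35 q [ 0.226  0.329 -0.295  0.966 -0.006  1.756] F [0.7 1.6 7.5] g -0.0002
[[-99.02803486  71.99444135]]
```

View pics/w24.png

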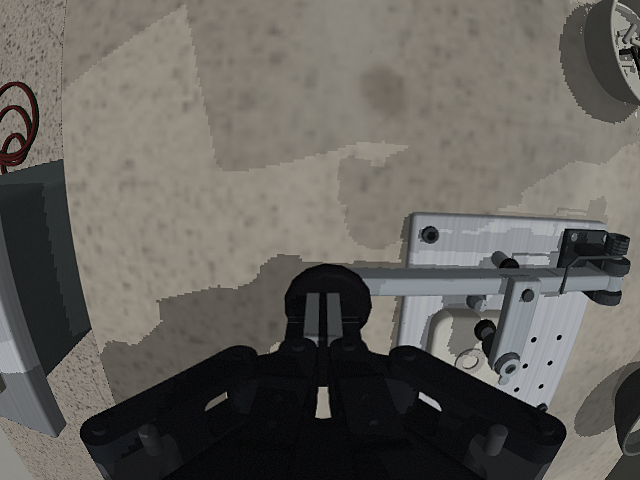

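step_arm([
  {"x": -0.05,"y": 0,"z": -0.1,"twist": 0,"jaw": 0},
  {"x": -0.06,"y": 0,"z": -0.18,"twist": 0,"jaw": 0},
  {"x": -0.06,"y": 0,"z": -0.18,"twist": 0,"jaw": 0},
  {"x": -0.06,"y": 0,"z": -0.18,"twist": 0,"jaw": 0},
])

```text
clock: 21.03
eef_pos: [0.462, 0.1042, 0.0794]
tool_rot: [-0.018, 0.713, 0.011, 0.701]
ft_force: [-0.1, -1.0, 7.9]
grip_width: -0.0002
```

```bash
python3 -c "
from h import *
F=[]
wshot('w25')
for n in ('top','scene'):
    p,d=bot.camera(n);cv2.imwrite(f'pics/{n}25.png',p[:,:,::-1]);F.append(bot.get_obs()['ft_force'])
    np.savez(n+'25.npz',p=p,d=d)
print(np.mean(F,0))
st();print(fix(bot.get_obs()['eef_pos']))
p=np.load('w25.npz')['p'];cv2.imwrite('pics/w25z.png',cv2.resize(p[200:430,380:640,::-1],None,fx=2.5,fy=2.5,interpolation=cv2.INTER_CUBIC))
p=np.load('scene25.npz')['p'];cv2.imwrite('pics/s25z.png',cv2.resize(p[200:330,220:380,::-1],None,fx=4,fy=4,interpolation=cv2.INTER_CUBIC))
"
```

```text
[-0.51363469  0.13894063  8.13818827]
t 21.18 tcp [0.462  0.1042 0.0794] zyaw 2.34 q [ 0.226  0.329 -0.298  0.961 -0.007  1.756] F [-0.6  0.4  8.1] g -0.0001
[[-99.17847271  71.9881911 ]]
```

View pics/w25z.png

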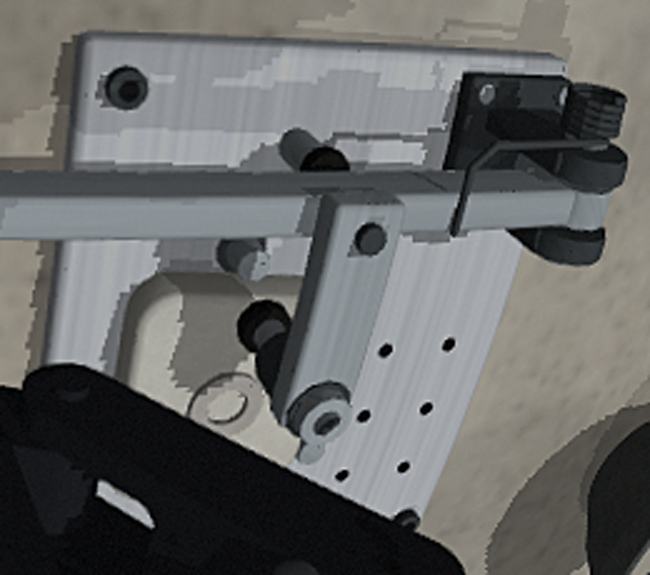

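View pics/s25z.png

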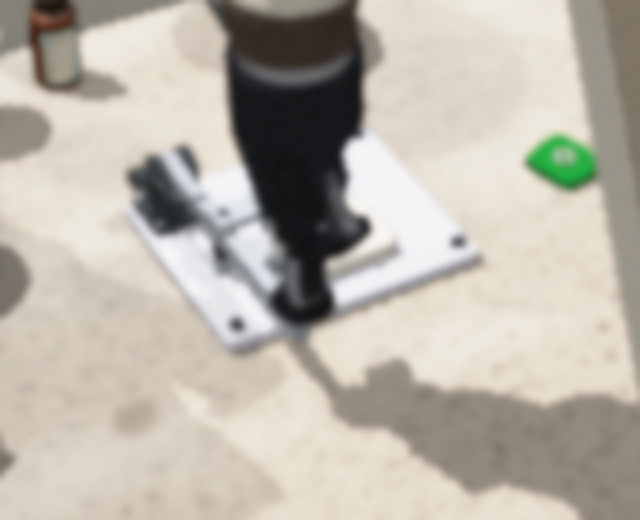

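View pics/top25.png

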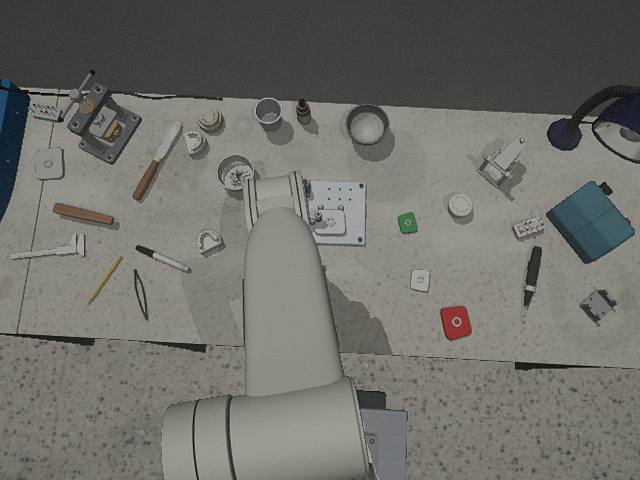

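```bash
python3 -c "
from h import *
print('boss w',fix(wray('w25',[(470,361)],.028)),'boss top',fix(ray('top',[(330.5,221.5)],.028)))
p=np.load('top25.npz')['p'];q=np.load('top0.npz')['p']
d=cv2.absdiff(p,q).max(2)
for n,(u,v) in dict(cast=(208,240),box=(460,205)).items(): print(n,d[v-15:v+16,u-15:u+16].mean())
bot.job_done();st()
"
```

```text
boss w [[-1.03182535  2.36304609]] boss top [[-1.00564181 -1.90419211]]
cast 5.749219562955255
box 3.5130072840790842
the job is handed in; nothing more can be done
the job is handed in; nothing more can be done
```

The job is handed in: the plate is in the fixture against the pins, and the arm is still holding the lever level on it.

- **Placing the plate:** I gripped the larger off-white plate and laid it flat on the open right side of the bed. With closed fingers I slid it under the foot to the side pin, pushing with about 8 N. I then pushed it to the rear pins with 5–7 N and repeated both pushes. A view from behind showed it touching both rear pins and the side pin.
- **Lever:** The tool tip followed the knob's arc down and holds it at z = 79.4 mm; level is 79 mm. The upward force is about 8.1 N against the expected 8 N, and the foot is down on the plate.
- **Bystanders:** Images from before and after show the plaster cast and the lidded box unmoved. The job took about 21 s.

**Checks that disagreed:**
- The last two readings of the plate's position, taken by eye from single pixels, were (-1.0, +2.4) mm from the wrist camera and (-1.0, -1.9) mm from the top camera. They contradict each other along fixture y. I relied on the stalled pushes and the view from behind, so the final position is not confirmed to the millimetre.
- Earlier edge fits suggested the plate was turned about 1°, but the fits were not consistent enough to be sure. I repeated the pushes and did not repeat those fits afterwards.

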